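# Test-run the cheese dairy's hand mixer drive in its slanted stand

### The job

Take the capped bottle that stands against the mixer drive and set it down gently, upright, in the free part of the shallow tray, then flip the drive's lock-off lever fully forward, towards the nose, and squeeze the paddle fully home against the body, holding it so for a good second and a half without shoving the drive on its soft rubber mounts. Let the paddle spring out, and flip the lever fully back so that the drive is locked off again. Do not knock over or shift the cup, the jug and the cheese mould standing about.

Things in the scene. Friction and masses are not known exactly. Their poses are not given: they have to be found in the camera images.
- stand: Fixed steel stand carrying the cordless mixer drive. Origin on the table under the middle of the drive. Base plate 130 x 300 x 12 mm (its x from -90 to +40 mm), two posts 22 mm wide at y = -95 and +90 mm. Its y axis runs along the drive towards the drive's nose; its x axis points away from the robot, give or take 0.3 rad.
- head_mid (a point): Middle of the mixer drive, 155 mm above the table; its axes are the drive's, used below. y: along the body to the nose (= the stand's y). z: out of the body's narrow top face, leaning 35 degrees from vertical to the robot side (the stand's -x). x: out of the paddle side, away from the robot and 35 degrees up. Grey body 42 x 210 x 60 mm in x, y, z, so faces at x = -21, x = +21, top z = +30 mm.
- nose_end (a point): End of the drive's spindle, drive coordinates (0, 168, 0) mm: spindle 28 mm across, behind it the round metal nose 66 mm across (y = 105 to 140 mm). At the other, rear end a black battery block 56 x 55 x 66 mm fills y = -155 to -100 mm. Between the stand's two posts there is free air beside and below the body.
- head (a joint): Shift in m of the drive along its own x on its soft rubber mounts (500 N/m), 0 at rest, at most 0.015 either way. Pushing the paddle home from one side only shoves the drive about 15 mm; it should stay within 10 mm of rest.
- squeeze_point (a point): Centre of the body at the place to squeeze: drive coordinates (0, -20, 0) mm, same axes as head_mid. Pinch here along the drive's x, coming from the top face side (the drive's +z). Body and paddle together are about 65 mm wide with the paddle out (x from -21 to +44 mm), 52 mm with it home (x from -21 to +31 mm).
- paddle_hinge (a point): The paddle's hinge at its rear end, drive coordinates (26.5, -100, 0) mm, turning about the drive's z. The paddle is a black ribbed plastic plate 8 x 130 x 40 mm along the paddle side of the body; its free end is near y = +29 mm, and it spans z = -20 to +20 mm.
- paddle_pad (a point): Outer face of the paddle at the place to squeeze, 80 mm from its hinge, at half its height; moves with the paddle.
- paddle (a joint): Paddle angle in rad: 0 sprung out, 0.15 squeezed home parallel to the body (above 0.125 counts as home). A spring pushes it out: about 3 N at paddle_pad to start it, 8 N to hold it home. With the lever back, the lever's blade is wedged behind the paddle's free end and the paddle moves only about 0.03 rad.
- lever_pivot (a point): Pivot of the lock-off lever, drive coordinates (30, 42, -15) mm, just beyond the paddle's free end, turning about the drive's x. The lever is a plain light metal blade 14.5 mm thick (drive x), 12 mm wide, 90 mm long from the pivot; it stands up past the top face.
- lever_tip (a point): Middle of the lever's free end, 90 mm from the pivot. Fully back the lever leans 35 degrees from the drive's z to the rear, over the place to squeeze: tip at drive coordinates (30, -10, 59) mm. Fully forward it leans 35 degrees to the nose: tip at (30, 94, 59) mm. Half way its tip is at z = 75 mm.
- lever (a joint): Lock-off lever angle in rad: 0 fully back (locked; below 0.15 counts as back), 1.22 fully forward to the nose (above 1.1 counts as forward). It stays where it is left; about 1.5 N pushes it, along the drive's y, between top face and tip. It starts between 0 and 0.1.
- bottle: Loose white plastic bottle standing upright close against the paddle side of the drive, round, 60 mm across up to 135 mm high, tapering to a neck 32 mm across at 172 mm; 0.2 to 0.45 kg. Origin at the centre of its underside.
- bottle_cap (a point): Middle of the bottle's grey cylindrical cap, 34 mm across, from 176 to 216 mm above the underside; this point at 196 mm.
- tray: Fixed shallow open steel tray, 210 (its x) x 150 (its y) x 22 mm high, walls and floor 4 to 5 mm thick. Origin at the centre of its underside. It stands to the left or the right of the drive (the bench scale stands on the other side). The half at its -x is free.
- cup: Loose small steel cup 54 mm across, 70 mm high, standing in the +x half of the tray. Origin at the centre of its underside. Leave it alone.
- scale: Fixed bench scale, 200 x 160 mm and 53 mm high, to the left or right of the drive opposite the tray. Not used.
- jug: Loose clear jug with side handle, 84 mm across, 115 mm high, beyond the drive near its nose. Origin under its centre. Leave it alone.
- mould: Loose white cheese mould, round, 84 mm across, 85 mm high, beyond the drive near its rear. Origin under its centre. Leave it alone.
Not all that is in view belongs to the job. There is more than one size of the bottle; the one meant has the size given above.

How it is judged:
On the way, in this order (a step that is already met when the one before it is completed fails the run):
1. bottle standing upright in the tray, let go (x of bottle in the frame of tray between -0.075 and 0.075 m and y of bottle in the frame of tray between -0.045 and 0.045 m and z of bottle in the frame of tray between -0.002 and 0.012 m and angle between bottle's own z axis and vertical below 0.12 rad and contact force between the fingers and bottle below 0.5 N and linear speed of bottle below 0.03 m/s), for 0.2 s.
2. lock-off lever fully forward with the paddle still out (value of joint lever above 1.1 rad and value of joint paddle below 0.03 rad), for 0.1 s.
3. paddle squeezed home against the body, lever forward (value of joint paddle above 0.125 rad and value of joint lever above 1 rad), for 1 s.
4. paddle out again and lever fully back (value of joint paddle below 0.04 rad and value of joint lever below 0.15 rad), for 0.2 s.
At the end, for the whole second after the job is handed in: Bottle let go, at rest, upright within 7 deg on the tray floor, centre within 75 mm (tray x) and 45 mm (tray y) of the tray centre; lever back (under 0.15 rad), paddle out (under 0.04 rad), drive within 4 mm of rest on its mounts; cup, jug and mould upright within 8 deg (all of step 1 and all of step 4 and value of joint head between -0.004 and 0.004 m and angle between each of cup, jug, mould's own z axis and vertical below 0.15 rad); the robot touches nothing.
It fails at once if the drive is shoved more than 10 mm on its rubber mounts (value of joint head above 0.01 m or value of joint head below -0.01 m).
It fails at once if the paddle is forced while the lever is not forward (value of joint paddle above 0.09 rad and value of joint lever below 0.8 rad).
It fails at once if the bottle is tipped over (angle between bottle's own z axis and vertical above 0.6 rad).
It fails at once if the bottle is dropped (falls free at over 0.5 m/s, some 13 mm) (linear speed of bottle above 0.5 m/s and contact force between the fingers and bottle below 0.2 N).
It fails at once if the cup, jug or mould is shifted more than 30 mm (distance of any of cup, jug, mould from where it was at the start of the episode above 0.03 m).
It also fails if it takes over 69 s, if anything falls off the work surface, if the arm or the gripper's body presses on something with over 40 N, if the wrist force passes 120 N, or if a joint passes its speed limit or range.

### The arm

A 6-joint arm with a two-finger parallel gripper is mounted at the origin on the work surface. World frame = base frame: x ahead of the robot, y to its left, z up, the work surface at z = 0. Lengths are in m, angles in rad, forces in N, time in s.
With the tool pointing down it reaches from about 0.325 to 0.775 m from the base axis. Payload 9.3 kg.
Tool frame: the origin (TCP) lies midway between the tips of the shut fingers; the grasp point (between the pads) lies 19 mm behind it (tcp_to_grasp is the distance from the TCP to the grasp point, in m); z points along the fingers, y is the direction in which the jaws open and shut (so a half turn about z gives the same grasp; the last joint's range is limited). The gripper opens to 85 mm and grips with 20 to 120 N. Pads are 22 mm wide; open, the fingers measure 114 mm over their backs; the gripper's body (76 mm by 85 mm) begins 54 mm behind the grasp point. The pads swing forward as they close: fully open they stand 13 mm farther back than shut.
Start: joints at [0.99, 0.259, 0.021, 1.334, 0, 1.418], TCP at [0.228, 0.5, 0.211] pointing down, gripper open.
Joint ranges: [-3.04, 3.04], [-0.91, 1.82], [-1.04, 1.36], [-1.92, 1.95], [-1.52, 1.45], [-3.14, 3.14]. Speed limits (rad/s): [2.22, 2.22, 2.79, 3.14, 3.14, 3.14].

### API

Orientations are given as [roll, pitch, yaw] about the fixed x, y, z axes, in that order (R = Rz(yaw) Ry(pitch) Rx(roll)).
In Python, from rig import * gives the robot as it stands.
- The arm moves only by the tool send_rows, never from a script. Its argument "targets" is a list of rows, each an object with "claw": the finger opening in m, from 0 to 0.0854; "offset": the shift along the tool's x, y, z in m, a list of three; "rotation": the turn, a rotation vector about the tool's x, y, z in rad, a list of three. In form: [{"claw": claw, "offset": [dx, dy, dz], "rotation": [rx, ry, rz]}, ...]. A call has exactly 5 rows; each row shifts and turns the commanded pose from where the row before left it, along the tool's axes as they then stand; what a row does not reach is not made up. A row lasts 1/10 s, in which the tool goes at most 50 mm and 8.59 degrees, less where a joint would pass 70% of its speed; a pose out of reach is approached as far as the arm can. A call with a gripper value outside its range is refused whole. The fingers move at their own pace and stop on an object; "force" is the grip in N (left out, the last holds). Time passes only in rows, so rows that do not move let the fingers close, or fill a call up. It gives the time, the measured TCP pose, the force and the opening at its end, in the units of the state.
- state(): the state, without advancing time (a new reading comes with each control period).
- snapshot(name): name is "scene" or "top"; returns a dict with "frame" (480x640x3 uint8, red, green, blue), "range_z" (480x640 float32, m along the optical axis (not along the pixel's ray), 0 where there is no reading), "camera_matrix" (3x3 intrinsics, pixels), "pose" (4x4, takes a point from camera to world coordinates). Camera axes: x right, y down, z forward; pixel columns grow to the right and rows downward; lengths in m; the calibration is good to about 2 mm. A picture is of the moment at which its call begins.
- close_job(): hands the job in, once; it reports no verdict.
The state is a dict: "time": time; "q": joint angles; "joint_velocities": joint speeds; "tau": joint torques, N m; "ee_pos": TCP position; "tcp_rot": TCP orientation; "ft_force": force on the tool from outside, world axes, zero at the start; "wrist_torque": the same for the moment, N m; "finger_gap": opening from 0.0 (shut) to 1.0 (fully open).
Only numpy, scipy, OpenCV 4.12 (cv2) and the standard library are available. Lean on these libraries where they do the work, as an engineer would, in place of code of your own. Each camera call takes 0.05 s, during which the arm holds its last target.

## Working session

There is one attempt and no reset: what is moved stays moved. The work goes in short steps, Python scripts to look and compute and a tool call to move; the robot and the scene stay as the last step left them, time stands still between calls to the robot, and variables do not carry over. Pictures are saved under pics/ and viewed, and the job is handed in when it is done.

Besides the shell and the picture viewer there is one more tool, called after "Request:" by a JSON object that holds its "api" and its "payload", one argument or row to a line. send_rows: Moves the arm, as the interface text tells. Its arguments: {"type":"object","properties":{"targets":{"type":"array","items":{"type":"object","properties":{"claw":{"type":"number"},"offset":{"type":"array","items":{"type":"number"}},"rotation":{"type":"array","items":{"type":"number"}}}}},"force":{"type":"number"}},"required":["targets"]}

```bash
ls; mkdir -p pics; python3 - <<'E'
from rig import *
import cv2,pickle
print(state())
for n in ("scene","top"):
    s=snapshot(n); pickle.dump(s,open(n+"0.pkl","wb"))
    cv2.imwrite(f"pics/{n}0.png",s["frame"][:,:,::-1]); print(n,s["camera_matrix"],s["pose"])
E
```

```text
pics
{'time': 0.0, 'q': array([ 9.90383741e-01,  2.59207895e-01,  2.07683878e-02,  1.33372972e+00,
       -9.77072103e-06,  1.41818794e+00]), 'joint_velocities': array([ 0.00046141, -0.00076501, -0.00028706,  0.00143324, -0.0009801 ,
        0.00171067]), 'tau': array([-1.18811993e-03, -5.55641627e+01,  3.44534397e+01,  1.37100101e-02,
       -4.09046097e-04,  5.04119711e-06]), 'ee_pos': array([0.22801715, 0.50016171, 0.21066028]), 'tcp_rot': array([-3.14023422e+00, -1.99047018e-04,  2.71378833e+00]), 'ft_force': array([-0.93191503, -0.64551968,  0.30158486]), 'wrist_torque': array([ 0.04697211, -0.04507191,  0.0086597 ]), 'finger_gap': 1.0008681711741512}
scene [[450.45688835   0.         327.15393334]
 [  0.         450.45688835 250.87320628]
 [  0.           0.           1.        ]] [[ 0.4460031   0.54785751 -0.70776648  1.24249091]
 [ 0.89495674 -0.28319456  0.34475102 -0.32233482]
 [-0.01156118 -0.78718041 -0.61661442  0.70242111]
 [ 0.          0.          0.          1.        ]]
top [[544.35389972   0.         313.74935888]
 [  0.         544.35389972 231.08931782]
 [  0.           0.           1.        ]] [[-0.0274495  -0.98348975  0.17886989  0.34710855]
 [-0.99961167  0.02614719 -0.00963465 -0.00419883]
 [ 0.00479863 -0.1790649  -0.98382556  1.53036763]
 [ 0.          0.          0.          1.        ]]
```

View pics/scene0.png

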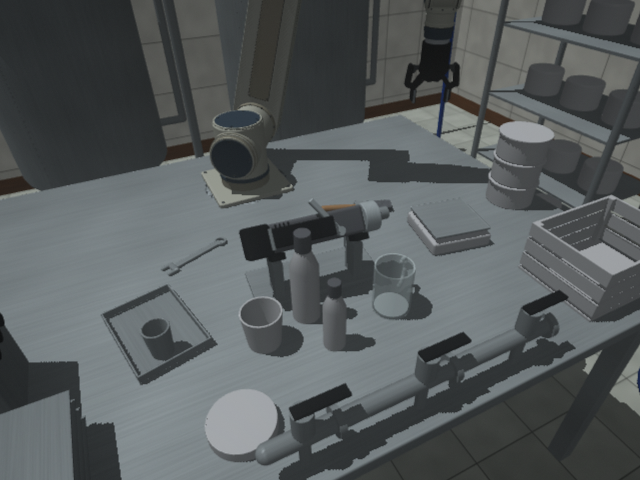

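View pics/top0.png

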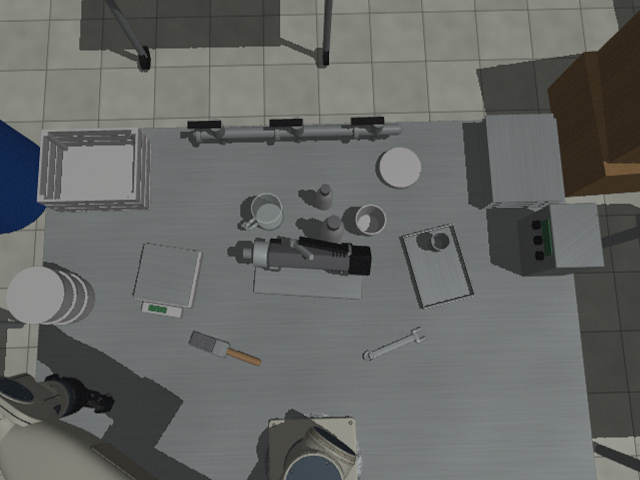

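The top view shows the drive at (310,255), with the nose to the left (+y). The big bottle is at (334,228), the small one at (324,195), the tray at (436,265), the cup at (437,240), the jug at (267,210) and the mould at (370,218). Next I'll look at enlarged crops.

```bash
cat > h.py <<'E'
import numpy as np,cv2,pickle
def load(n): return pickle.load(open(n+".pkl","rb"))
def w(s,u,v,z=None):
    K=s["camera_matrix"];T=s["pose"]
    z=float(s["range_z"][int(round(v)),int(round(u))]) if z is None else z
    r=np.array([(u-K[0,2])/K[0,0],(v-K[1,2])/K[1,1],1])
    return T[:3,:3]@(r*z)+T[:3,3]
def wh(s,u,v,h):
    K=s["camera_matrix"];T=s["pose"]
    r=T[:3,:3]@np.array([(u-K[0,2])/K[0,0],(v-K[1,2])/K[1,1],1])
    return T[:3,3]+r*(h-T[2,3])/r[2]
def cloud(s):
    K=s["camera_matrix"];T=s["pose"];Z=s["range_z"]
    v,u=np.mgrid[0:480,0:640]
    P=np.stack([(u-K[0,2])/K[0,0]*Z,(v-K[1,2])/K[1,1]*Z,Z],-1)@T[:3,:3].T+T[:3,3]
    P[Z==0]=np.nan
    return P
def proj(s,p):
    K=s["camera_matrix"];T=s["pose"]
    c=T[:3,:3].T@(np.array(p,float)-T[:3,3]); return (K@c)[:2]/c[2]
def crop(s,u0,v0,u1,v1,name,k=4):
    cv2.imwrite("pics/"+name,cv2.resize(s["frame"][v0:v1,u0:u1,::-1],None,fx=k,fy=k,interpolation=cv2.INTER_CUBIC))
E
python3 - <<'E'
from h import *
t=load("top0");s=load("scene0")
crop(t,220,170,420,320,"t_drive.png");crop(s,230,180,420,360,"s_drive.png",3.3 if 0 else 3)
P=cloud(t)
for n,(u,v) in dict(table=(300,400),scale=(167,270),capbig=(333,222),capsmall=(324,190),cupctr=(440,239),tray=(436,280),body=(290,265)).items(): print(n,P[v,u].round(4))
C=np.concatenate([P.reshape(-1,3),cloud(s).reshape(-1,3)])
# slices
def sl(n,x0,x1,y0,y1,z0,z1):
    m=(C[:,0]>x0)&(C[:,0]<x1)&(C[:,1]>y0)&(C[:,1]<y1)&(C[:,2]>z0)&(C[:,2]<z1)
    q=C[m];print(n,len(q),q.min(0).round(3),q.max(0).round(3),q.mean(0).round(4))
m=(C[:,2]>0.17)&(C[:,2]<.3)&(C[:,0]>.5)&(C[:,0]<.75)&(abs(C[:,1])<.2)
q=C[m];print(q[q[:,2]>.205][:60].round(3))
E
```

```text
table [ 0.1619  0.0308 -0.0024]
scale [0.5185 0.3826 0.0554]
capbig [ 0.6076 -0.0651  0.2159]
capsmall [ 0.7019 -0.0469  0.1674]
cupctr [ 0.5901 -0.3744  0.0173]
tray [ 0.4758 -0.3577  0.0068]
body [0.5091 0.0444 0.1734]
[[ 0.622 -0.058  0.218]
 [ 0.624 -0.061  0.21 ]
 [ 0.623 -0.063  0.215]
 [ 0.622 -0.065  0.22 ]
 [ 0.622 -0.068  0.219]
 [ 0.622 -0.07   0.218]
 [ 0.622 -0.073  0.22 ]
 [ 0.621 -0.056  0.211]
 [ 0.62  -0.058  0.217]
 [ 0.62  -0.061  0.217]
 [ 0.62  -0.063  0.218]
 [ 0.62  -0.065  0.218]
 [ 0.62  -0.068  0.218]
 [ 0.62  -0.07   0.218]
 [ 0.619 -0.073  0.219]
 [ 0.62  -0.075  0.217]
 [ 0.619 -0.078  0.218]
 [ 0.618 -0.053  0.218]
 [ 0.619 -0.056  0.212]
 [ 0.618 -0.058  0.213]
 [ 0.618 -0.06   0.216]
 [ 0.617 -0.063  0.218]
 [ 0.618 -0.065  0.216]
 [ 0.617 -0.068  0.217]
 [ 0.618 -0.07   0.216]
 [ 0.618 -0.073  0.215]
 [ 0.618 -0.075  0.212]
 [ 0.617 -0.078  0.215]
 [ 0.615 -0.053  0.217]
 [ 0.616 -0.056  0.213]
 [ 0.615 -0.058  0.218]
 [ 0.616 -0.061  0.213]
 [ 0.615 -0.063  0.219]
 [ 0.615 -0.065  0.217]
 [ 0.615 -0.068  0.218]
 [ 0.615 -0.07   0.216]
 [ 0.616 -0.073  0.212]
 [ 0.615 -0.075  0.218]
 [ 0.614 -0.077  0.219]
 [ 0.615 -0.08   0.214]
 [ 0.614 -0.051  0.212]
 [ 0.613 -0.053  0.213]
 [ 0.613 -0.055  0.216]
 [ 0.613 -0.058  0.213]
 [ 0.613 -0.06   0.217]
 [ 0.613 -0.063  0.216]
 [ 0.614 -0.065  0.211]
 [ 0.613 -0.068  0.216]
 [ 0.613 -0.07   0.213]
 [ 0.612 -0.073  0.216]
 [ 0.612 -0.075  0.217]
 [ 0.612 -0.077  0.219]
 [ 0.613 -0.08   0.213]
 [ 0.611 -0.05   0.214]
 [ 0.61  -0.053  0.218]
 [ 0.61  -0.055  0.216]
 [ 0.61  -0.058  0.219]
 [ 0.611 -0.06   0.21 ]
 [ 0.61  -0.063  0.216]
 [ 0.61  -0.065  0.218]]
```

View pics/t_drive.png

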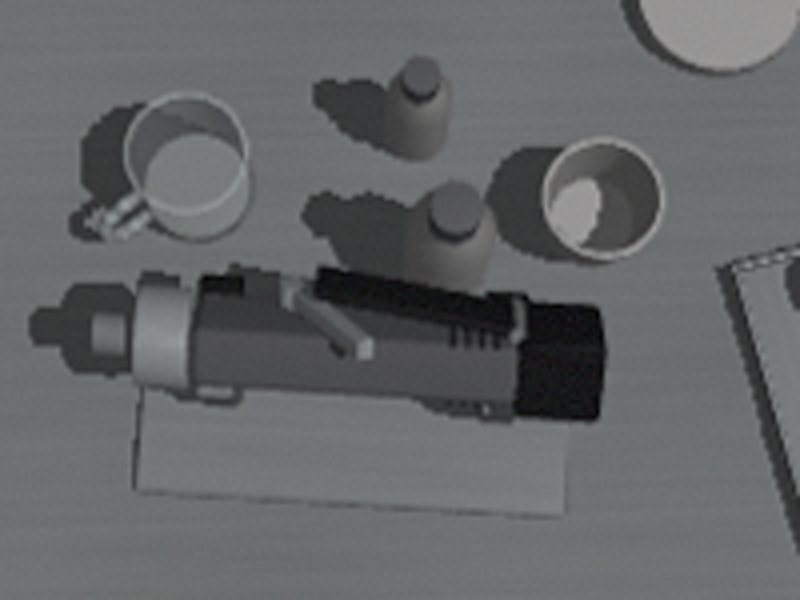

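View pics/s_drive.png

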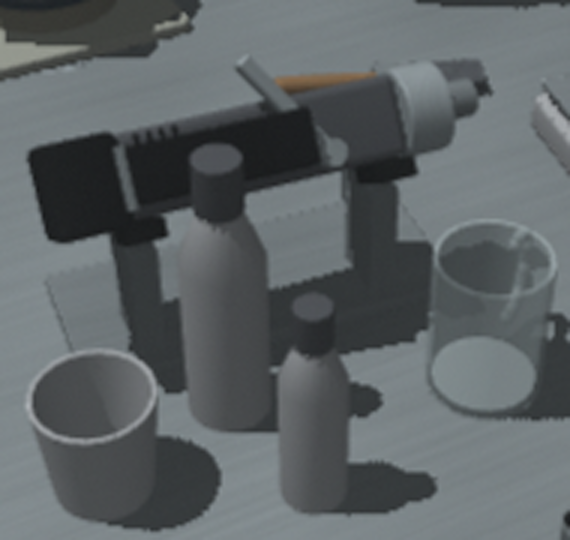

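```bash
cat >> h.py <<'E'
s35,c35=np.sin(np.radians(35)),np.cos(np.radians(35))
def stand_T(p):
    x,y,a=p;T=np.eye(4);T[:3,:3]=[[np.cos(a),-np.sin(a),0],[np.sin(a),np.cos(a),0],[0,0,1]];T[:2,3]=x,y;return T
def drive_T(p):
    D=np.eye(4);D[:3,:3]=np.array([[c35,0,-s35],[0,1,0],[s35,0,c35]]);D[2,3]=.155
    return stand_T(p)@D
def ap(T,q): return T[:3,:3]@(np.array(q)/1000.)+T[:3,3]
def box(x0,x1,y0,y1,z0,z1):
    c=np.array([[x,y,z] for x in(x0,x1) for y in(y0,y1) for z in(z0,z1)])
    return [(c[i],c[j]) for i in range(8) for j in range(i+1,8) if (c[i]!=c[j]).sum()==1]
E
python3 - <<'E'
from h import *
from scipy.optimize import least_squares
t=load("top0");s=load("scene0")
kt=[('s',(-90,150,12),(254,292.5)),('s',(-90,-150,12),(361.25,298.75)),
('d',(-28,-155,33),(370,275)),('d',(28,-155,-33),(371.2,247.5)),('d',(28,-155,33),(371.2,256)),('d',(30,-10,59),(311,257.5))]
def f(p,full=False):
    S,D=stand_T(p),drive_T(p)
    return np.concatenate([proj(t,ap(S if k=='s' else D,q))-np.array(m) for k,q,m in kt])
r=least_squares(f,[.53,0,0],loss='soft_l1');p=r.x;print(p,r.fun.reshape(-1,2).round(1))
np.save("stand.npy",p)
S,D=stand_T(p),drive_T(p)
for n,sn,(u0,v0,u1,v1) in(("t",t,(220,170,420,320)),("s",s,(230,180,420,360))):
    k=4 if n=="t" else 3
    im=cv2.resize(sn["frame"][v0:v1,u0:u1,::-1],None,fx=k,fy=k,interpolation=cv2.INTER_CUBIC)
    def L(T,es,col):
        for a,b in es:
            A=(proj(sn,ap(T,a))-[u0,v0]+.5)*k;B=(proj(sn,ap(T,b))-[u0,v0]+.5)*k
            cv2.line(im,tuple(int(x) for x in A),tuple(int(x) for x in B),col,1)
    L(S,box(-90,40,-150,150,0,12),(0,255,0));L(D,box(-21,21,-105,105,-30,30),(0,0,255));L(D,box(-28,28,-155,-100,-33,33),(255,0,0))
    L(D,[((30,42,-15),(30,-10,59)),((0,140,0),(0,168,0))],(0,255,255))
    cv2.imwrite(f"pics/ov_{n}.png",im)
for n,q in dict(mid=(0,0,0),sq=(0,-20,0),tip=(30,-10,59),tipf=(30,94,59)).items(): print(n,ap(D,q).round(4))
E
```

```text
[ 0.53111547 -0.00383457 -0.08327721] [[-0.6  0.2]
 [ 0.1  0. ]
 [-0.3  1.1]
 [-1.2 -2.9]
 [ 0.6  0.3]
 [ 1.8 -0.3]]
mid [ 0.5311 -0.0038  0.155 ]
sq [ 0.5295 -0.0238  0.155 ]
tip [ 0.521  -0.013   0.2205]
tipf [0.5297 0.0906 0.2205]
```

View pics/ov_t.png

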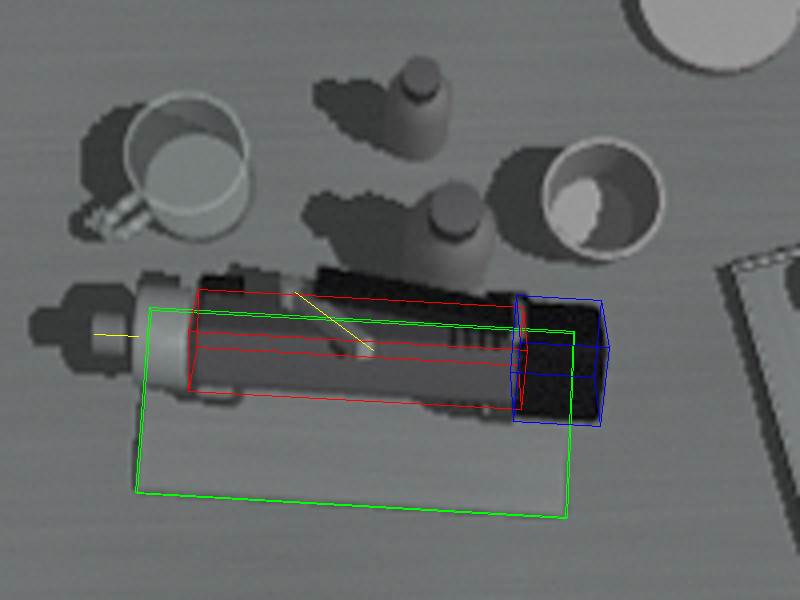

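View pics/ov_s.png

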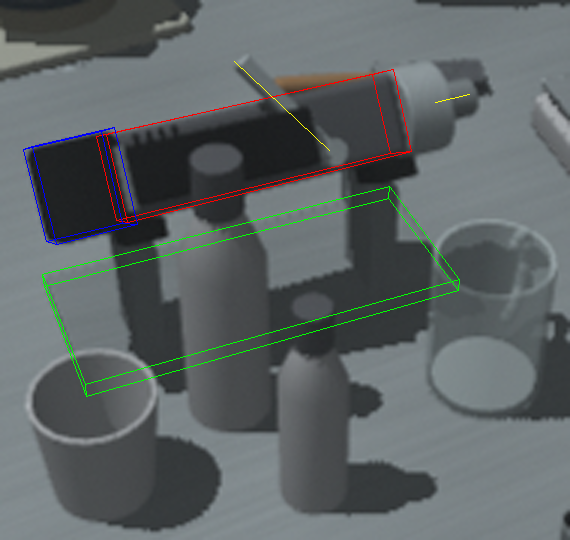

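```bash
python3 - <<'E'
from h import *
t=load("top0");s=load("scene0");p=np.load("stand.npy")
crop(t,390,215,485,315,"t_tray.png",6)
for n,c in(("t",t),("s",s)):
    P=cloud(c).reshape(-1,3)
    tab=P[(P[:,0]>.2)&(P[:,0]<.4)&(abs(P[:,1])<.15)&(abs(P[:,2])<.03)]
    print(n,"table z",np.median(tab[:,2]).round(4))
    m=(abs(P[:,2]-.215)<.015)&(np.hypot(P[:,0]-.607,P[:,1]+.066)<.03)
    q=P[m];print("cap",np.median(q[:,2]),(q.min(0)+q.max(0))/2,q.max(0)-q.min(0))
    D=drive_T(p);d=(P-D[:3,3])@D[:3,:3]*1000
    m=(abs(d[:,0])<15)&(d[:,1]>-95)&(d[:,1]<95)&(abs(d[:,2]-30)<10)
    m&=~((d[:,0]>5)&(d[:,1]>-40)&(d[:,1]<60))
    A=np.c_[np.ones(m.sum()),d[m][:,:2]];print("top face z fit",m.sum(),np.median(d[m][:,2]),np.linalg.lstsq(A,d[m][:,2],rcond=None)[0])
    m=(abs(d[:,2])<15)&(d[:,1]>70)&(d[:,1]<100)&(abs(d[:,0]-21)<9);print("side +x",m.sum(),np.median(d[m][:,0]) if m.any() else 0)
    m=(abs(d[:,2])<25)&(d[:,1]>-150)&(d[:,1]<-105)&(abs(d[:,0]-28)<9);print("batt +x",m.sum(),np.median(d[m][:,0]) if m.any() else 0)
    m=(abs(d[:,2])<25)&(d[:,1]<-130)&(d[:,1]>-175)&(abs(d[:,0])<25);print("batt ymin",np.percentile(d[m][:,1],[1,5,50]))
    m=(abs(d[:,2])<10)&(abs(d[:,0])<12)&(d[:,1]>140)&(d[:,1]<190);print("spindle ymax",np.percentile(d[m][:,1],[50,95,99]) if m.any() else 0)
    m=(abs(d[:,2])<38)&(abs(d[:,0])<38)&(d[:,1]>100)&(d[:,1]<150)&(np.hypot(d[:,0],d[:,2])>29);print("nose r,y",np.percentile(d[m][:,1],[2,98]),np.median(np.hypot(d[m][:,0],d[m][:,2])))
E
```

```text
t table z 0.0003
cap 0.21584715041479186 [ 0.60775613 -0.06627978  0.21135722] [0.03243466 0.03225972 0.02112262]
top face z fit 671 30.81253928159839 [ 3.07899321e+01 -1.60837957e-02 -1.64046867e-03]
side +x 61 20.540871413561153
batt +x 155 26.959976251115016
batt ymin [-153.93829763 -153.59453951 -150.3961855 ]
spindle ymax [157.06111464 167.43929302 167.78522011]
nose r,y [101.57029152 139.67542829] 32.91441224199228
s table z -0.0008
cap 0.21419101004634278 [ 0.61083923 -0.0661085   0.20883057] [0.03819473 0.03385923 0.01756899]
top face z fit 15 28.59156345440764 [ 2.95744943e+01 -7.75313389e-02 -3.88132764e-04]
side +x 183 21.295696062782035
batt +x 578 27.19607912195893
batt ymin [-154.30468987 -154.26395147 -153.77545374]
spindle ymax [161.3039205  168.92760749 169.4321566 ]
nose r,y [102.76311039 139.09057131] 32.747486458515304
```

View pics/t_tray.png

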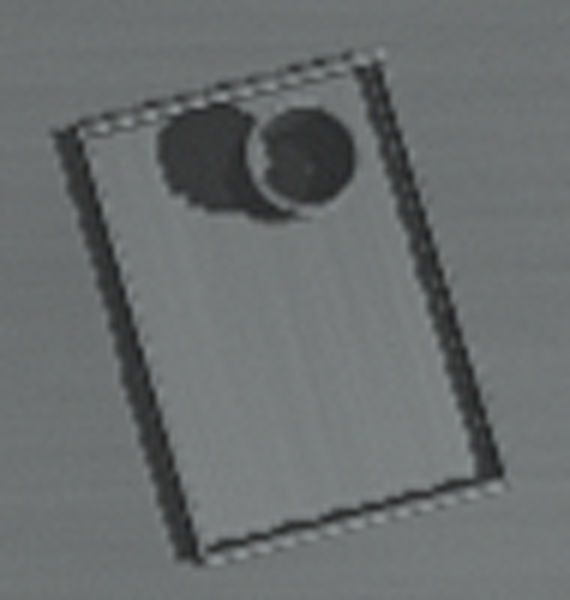

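```bash
cat >> h.py <<'E'
from scipy.spatial.transform import Rotation as Ro
def Rrpy(r): return Ro.from_euler('xyz',r)
def delta(st,tp,R=None):
    """tool-frame offset & rotvec from state to target (offset in the present tool axes)"""
    R0=Rrpy(st["tcp_rot"]); o=R0.inv().apply(np.array(tp)-st["ee_pos"])
    return o.round(4), (R0.inv()*R).as_rotvec().round(4) if R is not None else None
E
python3 - <<'E'
from h import *
t=load("top0")
c=np.array([wh(t,390+u/6-.4,215+v/6-.4,.022) for u,v in((55,132),(383,52),(505,485),(197,562))]);print(c.round(4))
print([np.linalg.norm(c[i]-c[(i+1)%4]).round(4) for i in range(4)])
o=c.mean(0);ax=(c[0]+c[1]-c[2]-c[3]);ax/=np.linalg.norm(ax);print(o,ax,"place",o-ax*.045, o-ax*.035)
E
```

```text
[[ 0.5992 -0.2576  0.022 ]
 [ 0.6333 -0.4144  0.022 ]
 [ 0.4291 -0.4557  0.022 ]
 [ 0.3979 -0.3116  0.022 ]]
[np.float64(0.1604), np.float64(0.2084), np.float64(0.1474), np.float64(0.2084)]
[ 0.51488901 -0.35984109  0.022     ] [0.97349906 0.22869101 0.        ] place [ 0.47108156 -0.37013219  0.022     ] [ 0.48081655 -0.36784528  0.022     ]
```

Request:
{"api": "send_rows", "payload": {
  "targets": [
    {"claw": 0.0854,"offset": [0,0,-0.03],"rotation": [0,0,-0.069]},
    {"claw": 0.0854,"offset": [0,0,-0.03],"rotation": [0,0,-0.069]},
    {"claw": 0.0854,"offset": [0,0,-0.03],"rotation": [0,0,-0.069]},
    {"claw": 0.0854,"offset": [0,0,-0.03],"rotation": [0,0,-0.069]},
    {"claw": 0.0854,"offset": [0,0,-0.03],"rotation": [0,0,-0.069]}
  ],
  "force": 40
}}

```text
time: 0.6
ee_pos: [0.228, 0.5002, 0.3622]
tcp_rot: [-3.141, -0.0, 3.062]
ft_force: [1.0, 0.4, 0.3]
finger_gap: 1.001
```

Request:
{"api": "send_rows", "payload": {
  "targets": [
    {"claw": 0.0854,"offset": [-0.0283,-0.0356,0],"rotation": [0,0,0]},
    {"claw": 0.0854,"offset": [-0.0283,-0.0356,0],"rotation": [0,0,0]},
    {"claw": 0.0854,"offset": [-0.0283,-0.0356,0],"rotation": [0,0,0]},
    {"claw": 0.0854,"offset": [-0.0283,-0.0356,0],"rotation": [0,0,0]},
    {"claw": 0.0854,"offset": [-0.0283,-0.0356,0],"rotation": [0,0,0]}
  ]
}}

```text
time: 1.1
ee_pos: [0.3549, 0.3098, 0.3611]
tcp_rot: [-3.141, -0.0, 3.059]
ft_force: [0.2, 0.3, 0.1]
finger_gap: 0.998
```

Request:
{"api": "send_rows", "payload": {
  "targets": [
    {"claw": 0.0854,"offset": [-0.0283,-0.0356,0],"rotation": [0,0,0]},
    {"claw": 0.0854,"offset": [-0.0283,-0.0356,0],"rotation": [0,0,0]},
    {"claw": 0.0854,"offset": [-0.0283,-0.0356,0],"rotation": [0,0,0]},
    {"claw": 0.0854,"offset": [-0.0283,-0.0356,0],"rotation": [0,0,0]},
    {"claw": 0.0854,"offset": [-0.0283,-0.0356,0],"rotation": [0,0,0]}
  ]
}}

```text
time: 1.6
ee_pos: [0.4814, 0.1205, 0.3611]
tcp_rot: [3.142, -0.0, 3.059]
ft_force: [0.5, 1.3, -0.9]
finger_gap: 0.998
```

Request:
{"api": "send_rows", "payload": {
  "targets": [
    {"claw": 0.0854,"offset": [-0.0283,-0.0356,0],"rotation": [0,0,0]},
    {"claw": 0.0854,"offset": [-0.0283,-0.0356,0],"rotation": [0,0,0]},
    {"claw": 0.0854,"offset": [-0.0283,-0.0356,0],"rotation": [0,0,0]},
    {"claw": 0.0854,"offset": [-0.0283,-0.0356,0],"rotation": [0,0,0]},
    {"claw": 0.0854,"offset": [-0.0283,-0.0356,0],"rotation": [0,0,0]}
  ]
}}

```text
time: 2.1
ee_pos: [0.6077, -0.0686, 0.3609]
tcp_rot: [3.141, -0.0, 3.059]
ft_force: [0.7, 0.2, 0.7]
finger_gap: 0.996
```

Request:
{"api": "send_rows", "payload": {
  "targets": [
    {"claw": 0.0854,"offset": [-0.001,0.0025,0.045],"rotation": [0,0,0]},
    {"claw": 0.0854,"offset": [0,0,0.045],"rotation": [0,0,0]},
    {"claw": 0.0854,"offset": [0,0,0.045],"rotation": [0,0,0]},
    {"claw": 0.0854,"offset": [0,0,0.03],"rotation": [0,0,0]},
    {"claw": 0.0854,"offset": [0,0,0.02],"rotation": [0,0,0]}
  ]
}}

```text
time: 2.6
ee_pos: [0.607, -0.0642, 0.1731]
tcp_rot: [3.141, -0.004, 3.059]
ft_force: [0.0, 0.2, 0.4]
finger_gap: 1.002
```

Request:
{"api": "send_rows", "payload": {
  "targets": [
    {"claw": 0.02,"offset": [0,0,0],"rotation": [0,0,0]},
    {"claw": 0.02,"offset": [0,0,0],"rotation": [0,0,0]},
    {"claw": 0.02,"offset": [0,0,0],"rotation": [0,0,0]},
    {"claw": 0.02,"offset": [0,0,0],"rotation": [0,0,0]},
    {"claw": 0.02,"offset": [0,0,0],"rotation": [0,0,0]}
  ],
  "force": 50
}}

```text
time: 3.1
ee_pos: [0.6091, -0.0648, 0.178]
tcp_rot: [-3.141, 0.003, 3.059]
ft_force: [-0.5, -1.8, 6.1]
finger_gap: 0.377
```

Request:
{"api": "send_rows", "payload": {
  "targets": [
    {"claw": 0.02,"offset": [0,0,-0.005],"rotation": [0,0,0]},
    {"claw": 0.02,"offset": [0,0,-0.012],"rotation": [0,0,0]},
    {"claw": 0.02,"offset": [0,0,-0.02],"rotation": [0,0,0]},
    {"claw": 0.02,"offset": [0,0,-0.025],"rotation": [0,0,0]},
    {"claw": 0.02,"offset": [0,0,-0.025],"rotation": [0,0,0]}
  ]
}}

```text
time: 3.6
ee_pos: [0.6079, -0.0643, 0.2647]
tcp_rot: [3.141, -0.001, 3.059]
ft_force: [0.2, -0.7, -4.1]
finger_gap: 0.377
```

Request:
{"api": "send_rows", "payload": {
  "targets": [
    {"claw": 0.02,"offset": [0,0,-0.02],"rotation": [0,0,0]},
    {"claw": 0.02,"offset": [0,0,-0.015],"rotation": [0,0,0]},
    {"claw": 0.02,"offset": [0,0,-0.005],"rotation": [0,0,0]},
    {"claw": 0.02,"offset": [0,0,0],"rotation": [0,0,0]},
    {"claw": 0.02,"offset": [0,0,0],"rotation": [0,0,0]}
  ]
}}

```text
time: 4.1
ee_pos: [0.6081, -0.0644, 0.3026]
tcp_rot: [3.141, -0.001, 3.059]
ft_force: [-0.7, -0.9, -4.4]
finger_gap: 0.378
```

```bash
python3 - <<'E'
from rig import *
import cv2
from h import *
st=state();print(st["ee_pos"],st["ft_force"],st["finger_gap"])
s=snapshot("scene");cv2.imwrite("pics/s1.png",s["frame"][:,:,::-1])
print(delta(st,[.474,-.369,.33]), delta(st,[.607,-.22,.33]))
E
```

```text
[ 0.60806176 -0.06437834  0.30255049] [-0.69338096 -0.89514267 -4.44939351] 0.3779685610720561
(array([ 0.1085, -0.3147, -0.0274]), None) (array([-0.0118, -0.1552, -0.0275]), None)
```

View pics/s1.png

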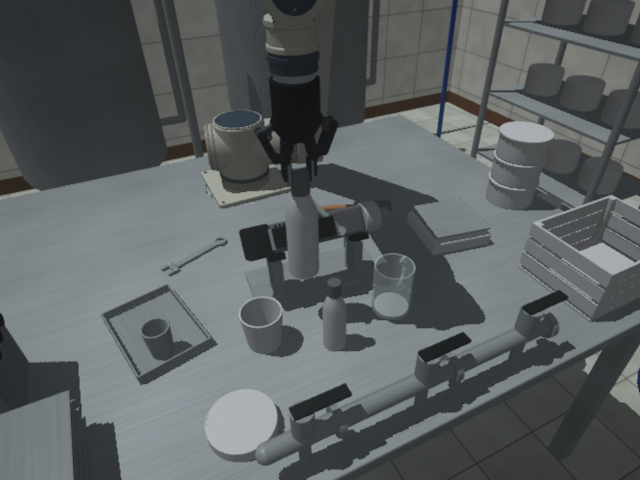

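The bottle at (305,235) hangs upright in the gripper, its base about 0.125 m up. The mould at (260,325) and the jug haven't moved. Next I'll carry it over to the tray.

Request:
{"api": "send_rows", "payload": {
  "targets": [
    {"claw": 0.02,"offset": [-0.001,-0.015,0],"rotation": [0,0,0]},
    {"claw": 0.02,"offset": [-0.002,-0.03,0],"rotation": [0,0,0]},
    {"claw": 0.02,"offset": [-0.003,-0.035,0],"rotation": [0,0,0]},
    {"claw": 0.02,"offset": [-0.003,-0.035,0],"rotation": [0,0,0]},
    {"claw": 0.02,"offset": [0,-0.035,0],"rotation": [0,0,0]}
  ]
}}

```text
time: 4.65
ee_pos: [0.6045, -0.2167, 0.3024]
tcp_rot: [3.141, -0.001, 3.059]
ft_force: [0.8, 0.4, -4.0]
finger_gap: 0.377
```

Request:
{"api": "send_rows", "payload": {
  "targets": [
    {"claw": 0.02,"offset": [0.015,-0.035,0],"rotation": [0,0,0]},
    {"claw": 0.02,"offset": [0.025,-0.035,0],"rotation": [0,0,0]},
    {"claw": 0.02,"offset": [0.025,-0.03,0],"rotation": [0,0,0]},
    {"claw": 0.02,"offset": [0.025,-0.03,0],"rotation": [0,0,0]},
    {"claw": 0.02,"offset": [0.015,-0.02,0],"rotation": [0,0,0]}
  ]
}}

```text
time: 5.15
ee_pos: [0.4852, -0.3577, 0.3027]
tcp_rot: [3.141, -0.002, 3.057]
ft_force: [-0.0, -0.1, -3.6]
finger_gap: 0.374
```

```bash
python3 - <<'E'
from rig import *
from h import *
st=state();print(st["ee_pos"],delta(st,[.474,-.369,.185]))
E
```

```text
[ 0.48523655 -0.35771803  0.3026922 ] (array([ 0.0101, -0.0122,  0.1177]), None)
```

Request:
{"api": "send_rows", "payload": {
  "targets": [
    {"claw": 0.02,"offset": [0.005,-0.006,0.015],"rotation": [0,0,0]},
    {"claw": 0.02,"offset": [0.005,-0.006,0.025],"rotation": [0,0,0]},
    {"claw": 0.02,"offset": [0,0,0.03],"rotation": [0,0,0]},
    {"claw": 0.02,"offset": [0,0,0.025],"rotation": [0,0,0]},
    {"claw": 0.02,"offset": [0,0,0.012],"rotation": [0,0,0]}
  ]
}}

```text
time: 5.65
ee_pos: [0.4754, -0.3664, 0.1934]
tcp_rot: [3.139, -0.003, 3.058]
ft_force: [-0.2, 0.1, -3.9]
finger_gap: 0.375
```

Request:
{"api": "send_rows", "payload": {
  "targets": [
    {"claw": 0.02,"offset": [0,0,0.003],"rotation": [0,0,0]},
    {"claw": 0.02,"offset": [0,0,0.002],"rotation": [0,0,0]},
    {"claw": 0.02,"offset": [0,0,0.002],"rotation": [0,0,0]},
    {"claw": 0.02,"offset": [0,0,0.001],"rotation": [0,0,0]},
    {"claw": 0.02,"offset": [0,0,0.001],"rotation": [0,0,0]}
  ]
}}

```text
time: 6.15
ee_pos: [0.4771, -0.3667, 0.1879]
tcp_rot: [-3.141, 0.001, 3.059]
ft_force: [-0.9, -0.5, -3.9]
finger_gap: 0.38
```

Request:
{"api": "send_rows", "payload": {
  "targets": [
    {"claw": 0.02,"offset": [0,0,0.001],"rotation": [0,0,0]},
    {"claw": 0.02,"offset": [0,0,0.001],"rotation": [0,0,0]},
    {"claw": 0.02,"offset": [0,0,0.001],"rotation": [0,0,0]},
    {"claw": 0.02,"offset": [0,0,0],"rotation": [0,0,0]},
    {"claw": 0.02,"offset": [0,0,0],"rotation": [0,0,0]}
  ]
}}

```text
time: 6.65
ee_pos: [0.4768, -0.3666, 0.1843]
tcp_rot: [-3.142, 0.0, 3.059]
ft_force: [0.1, 0.2, -3.9]
finger_gap: 0.379
```

Request:
{"api": "send_rows", "payload": {
  "targets": [
    {"claw": 0.02,"offset": [0,0,0.001],"rotation": [0,0,0]},
    {"claw": 0.02,"offset": [0,0,0.001],"rotation": [0,0,0]},
    {"claw": 0.02,"offset": [0,0,0],"rotation": [0,0,0]},
    {"claw": 0.02,"offset": [0,0,0],"rotation": [0,0,0]},
    {"claw": 0.02,"offset": [0,0,0],"rotation": [0,0,0]}
  ]
}}

```text
time: 7.15
ee_pos: [0.4768, -0.3666, 0.1823]
tcp_rot: [3.142, -0.0, 3.059]
ft_force: [0.5, -0.3, -3.4]
finger_gap: 0.375
```

Request:
{"api": "send_rows", "payload": {
  "targets": [
    {"claw": 0.02,"offset": [0,0,0.001],"rotation": [0,0,0]},
    {"claw": 0.02,"offset": [0,0,0.001],"rotation": [0,0,0]},
    {"claw": 0.02,"offset": [0,0,0],"rotation": [0,0,0]},
    {"claw": 0.02,"offset": [0,0,0],"rotation": [0,0,0]},
    {"claw": 0.02,"offset": [0,0,0],"rotation": [0,0,0]}
  ]
}}

```text
time: 7.65
ee_pos: [0.4773, -0.3671, 0.182]
tcp_rot: [-3.139, 0.002, 3.059]
ft_force: [-0.5, -0.9, 7.5]
finger_gap: 0.38
```

Request:
{"api": "send_rows", "payload": {
  "targets": [
    {"claw": 0.02,"offset": [0,0,-0.001],"rotation": [0,0,0]},
    {"claw": 0.085,"offset": [0,0,0],"rotation": [0,0,0]},
    {"claw": 0.085,"offset": [0,0,0],"rotation": [0,0,0]},
    {"claw": 0.085,"offset": [0,0,0],"rotation": [0,0,0]},
    {"claw": 0.085,"offset": [0,0,0],"rotation": [0,0,0]}
  ]
}}

```text
time: 8.15
ee_pos: [0.4768, -0.3666, 0.1812]
tcp_rot: [3.142, -0.0, 3.059]
ft_force: [-0.4, 0.1, 1.1]
finger_gap: 0.99
```

```bash
python3 - <<'E'
from rig import *
import cv2
from h import *
st=state();print(st["ee_pos"],st["ft_force"],st["finger_gap"])
s=snapshot("scene");crop(s,80,180,320,400,"s2.png",3)
E
```

```text
[ 0.47683325 -0.36662892  0.1811743 ] [-0.41989895  0.08279331  1.06816187] 0.9903824309126676
```

View pics/s2.png

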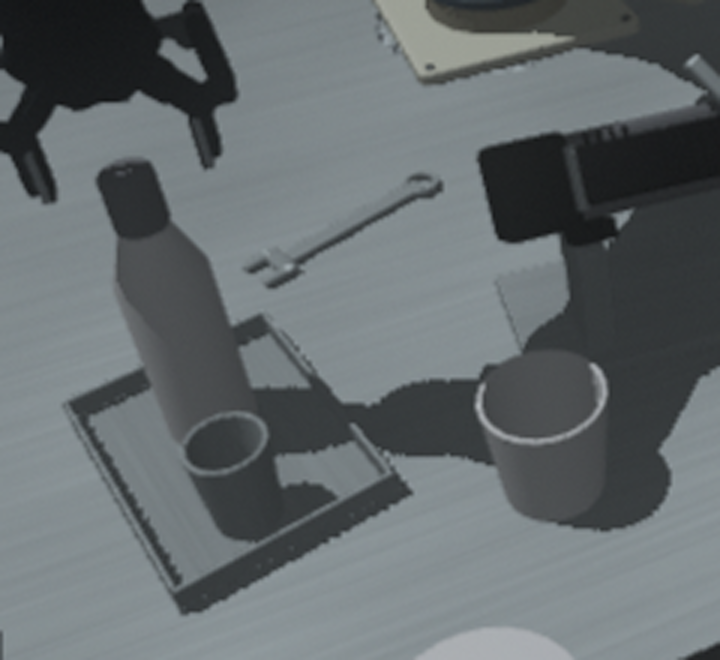

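The bottle stands free in the tray, cap at (133,200) in the crop, with the cup untouched. Now I'll retreat upward.

Request:
{"api": "send_rows", "payload": {
  "targets": [
    {"claw": 0.0854,"offset": [0,0,-0.02],"rotation": [0,0,0]},
    {"claw": 0.0854,"offset": [0,0,-0.04],"rotation": [0,0,0]},
    {"claw": 0.0854,"offset": [0,0,-0.045],"rotation": [0,0,0]},
    {"claw": 0.02,"offset": [0,0,-0.045],"rotation": [0,0,0]},
    {"claw": 0,"offset": [0,0,-0.03],"rotation": [0,0,0]}
  ]
}}

```text
time: 8.7
ee_pos: [0.4768, -0.3665, 0.3647]
tcp_rot: [-3.139, 0.003, 3.059]
ft_force: [-0.2, -0.3, 0.9]
finger_gap: 0.691
```

```bash
cat >> h.py <<'E'
Pst=np.load("stand.npy");DT=drive_T(Pst)
def Rsq(sgn=1):
    z=-DT[:3,2];y=sgn*DT[:3,0];return Ro.from_matrix(np.c_[np.cross(y,z),y,z])
def dpos(st): return ((st["ee_pos"]-DT[:3,3])@DT[:3,:3]*1000).round(1)
E
python3 - <<'E'
from rig import *
import cv2
from h import *
st=state();print(st["ee_pos"],st["q"].round(2),dpos(st))
for sg in(1,-1):
    R=Rsq(sg);print(sg,delta(st,ap(DT,(30,-52,140)),R),R.as_matrix().round(2).tolist(), ap(DT,(30,-52,140)))
s=snapshot("top");crop(s,390,165,500,315,"t3.png",4);print(np.linalg.norm(0))
pickle.dump(s,open("t3.pkl","wb"))
P=cloud(s);m=(abs(P[...,2]-.221)<.008)&(np.hypot(P[...,0]-.476,P[...,1]+.367)<.04);print("cap",np.median(P[m],0),m.sum())
E
```

```text
[ 0.47678939 -0.36650647  0.36465125] [-0.79  0.37  0.57  1.77  0.   -0.71] [ 100.6 -365.9  185.5]
1 (array([0.0318, 0.3141, 0.077 ]), array([-0.478, -0.475,  1.519])) [[0.08, 0.82, 0.57], [1.0, -0.07, -0.05], [-0.0, 0.57, -0.82]] [ 0.47125704 -0.051019    0.28688858]
-1 (array([0.0318, 0.3141, 0.077 ]), array([ 0.4749, -0.4779, -1.5166])) [[-0.08, -0.82, 0.57], [-1.0, 0.07, -0.05], [0.0, -0.57, -0.82]] [ 0.47125704 -0.051019    0.28688858]
0.0
cap [ 0.47921214 -0.36314759  0.21968807] 106
```

View pics/t3.png

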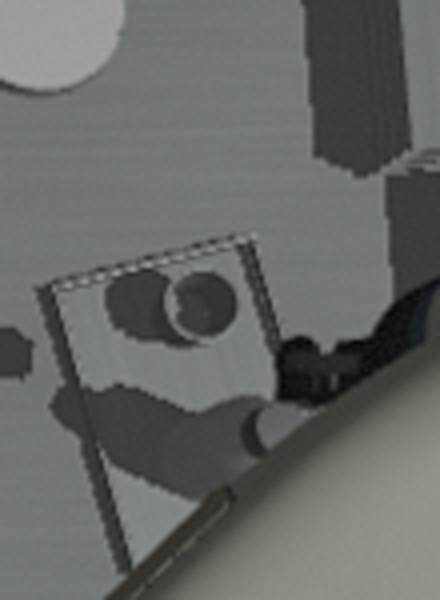

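Request:
{"api": "send_rows", "payload": {
  "targets": [
    {"claw": 0,"offset": [0,0,0],"rotation": [0.0396,-0.0398,-0.1264]},
    {"claw": 0,"offset": [0,0,0],"rotation": [0.0396,-0.0398,-0.1264]},
    {"claw": 0,"offset": [0,0,0],"rotation": [0.0396,-0.0398,-0.1264]},
    {"claw": 0,"offset": [0,0,0],"rotation": [0.0396,-0.0398,-0.1264]},
    {"claw": 0,"offset": [0,0,0],"rotation": [0.0396,-0.0398,-0.1264]}
  ]
}}

```text
time: 9.25
ee_pos: [0.4769, -0.3663, 0.3614]
tcp_rot: [-2.891, 0.124, -2.567]
ft_force: [0.2, 0.3, 1.0]
finger_gap: -0.003
```

Request:
{"api": "send_rows", "payload": {
  "targets": [
    {"claw": 0,"offset": [0,0,0],"rotation": [0.0396,-0.0398,-0.1264]},
    {"claw": 0,"offset": [0,0,0],"rotation": [0.0396,-0.0398,-0.1264]},
    {"claw": 0,"offset": [0,0,0],"rotation": [0.0396,-0.0398,-0.1264]},
    {"claw": 0,"offset": [0,0,0],"rotation": [0.0396,-0.0398,-0.1264]},
    {"claw": 0,"offset": [0,0,0],"rotation": [0.0396,-0.0398,-0.1264]}
  ]
}}

```text
time: 9.75
ee_pos: [0.4767, -0.3662, 0.3616]
tcp_rot: [-2.619, 0.068, -1.905]
ft_force: [0.3, 0.6, -0.5]
finger_gap: -0.003
```

Request:
{"api": "send_rows", "payload": {
  "targets": [
    {"claw": 0,"offset": [0,0,0],"rotation": [0.0396,-0.0398,-0.1264]},
    {"claw": 0,"offset": [0,0,0],"rotation": [0.0396,-0.0398,-0.1264]},
    {"claw": 0,"offset": [0,0,0],"rotation": [0,0,0]},
    {"claw": 0,"offset": [0,0,0],"rotation": [0,0,0]},
    {"claw": 0,"offset": [0,0,0],"rotation": [0,0,0]}
  ]
}}

```text
time: 10.25
ee_pos: [0.477, -0.3666, 0.3615]
tcp_rot: [-2.534, 0.003, -1.657]
ft_force: [0.6, -0.1, -0.1]
finger_gap: -0.002
```

```bash
python3 - <<'E'
from rig import *
from h import *
st=state();print(st["ee_pos"],st["q"].round(2),dpos(st),st["finger_gap"],delta(st,ap(DT,(30,-52,140)),Rsq(-1)))
E
```

```text
[ 0.47697356 -0.36655422  0.36150662] [-1.05  0.03 -0.04  1.13  0.49 -2.44] [  99.  -366.   182.8] -0.002465561619581406 (array([-0.3137,  0.07  ,  0.0432]), array([ 0.0032,  0.0006, -0.0037]))
```

Request:
{"api": "send_rows", "payload": {
  "targets": [
    {"claw": 0,"offset": [-0.039,0.0087,0.0054],"rotation": [0,0,0]},
    {"claw": 0,"offset": [-0.039,0.0087,0.0054],"rotation": [0,0,0]},
    {"claw": 0,"offset": [-0.039,0.0087,0.0054],"rotation": [0,0,0]},
    {"claw": 0,"offset": [-0.039,0.0087,0.0054],"rotation": [0,0,0]},
    {"claw": 0,"offset": [-0.039,0.0087,0.0054],"rotation": [0,0,0]}
  ]
}}

```text
time: 10.75
ee_pos: [0.4727, -0.1689, 0.3147]
tcp_rot: [-2.533, 0.002, -1.656]
ft_force: [0.2, 0.5, 0.1]
finger_gap: -0.002
```

Request:
{"api": "send_rows", "payload": {
  "targets": [
    {"claw": 0,"offset": [-0.039,0.0087,0.0054],"rotation": [0,0,0]},
    {"claw": 0,"offset": [-0.039,0.0087,0.0054],"rotation": [0,0,0]},
    {"claw": 0,"offset": [-0.039,0.0087,0.0054],"rotation": [0,0,0]},
    {"claw": 0,"offset": [0,0,0],"rotation": [0.003,0,-0.0035]},
    {"claw": 0,"offset": [0,0,0],"rotation": [0,0,0]}
  ]
}}

```text
time: 11.25
ee_pos: [0.4705, -0.0511, 0.2872]
tcp_rot: [-2.529, -0.0, -1.648]
ft_force: [0.5, -0.0, 0.4]
finger_gap: 0.002
```

```bash
python3 - <<'E'
from rig import *
from h import *
st=state();print(st["q"].round(2),dpos(st),st["finger_gap"],delta(st,ap(DT,(30,-52,42)),Rsq(-1)))
s=snapshot("scene");crop(s,220,110,420,260,"s4.png",4)
E
```

```text
[-0.42 -0.3  -0.52  0.77  0.19 -1.85] [ 29.6 -52.1 140.6] 0.0016613159511728562 (array([ 0.0002, -0.0003,  0.0986]), array([-0.0015,  0.0029,  0.0048]))
```

View pics/s4.png

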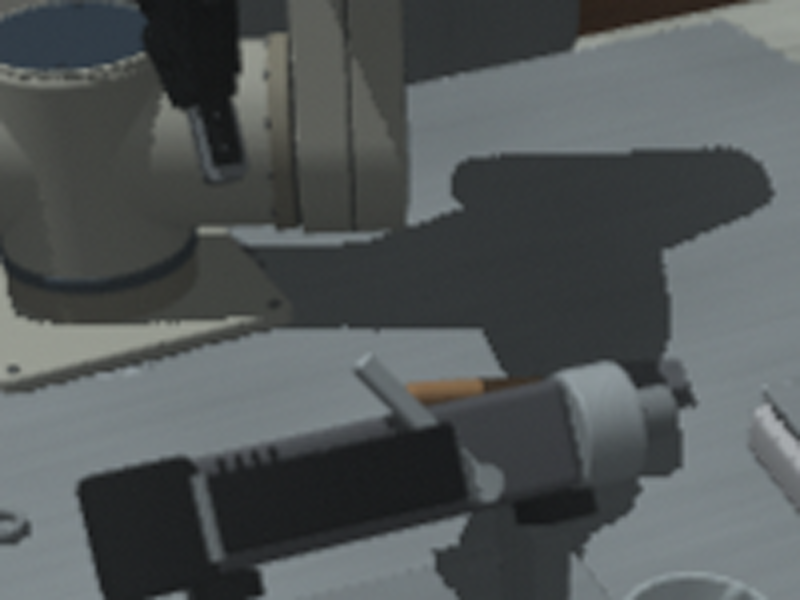

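The closed fingers at (220,150) hover along the drive's z, behind the lever with its tip at (365,365). Next: descend, then push.

Request:
{"api": "send_rows", "payload": {
  "targets": [
    {"claw": 0,"offset": [0,0,0.03],"rotation": [0,0,0]},
    {"claw": 0,"offset": [0,0,0.03],"rotation": [0,0,0]},
    {"claw": 0,"offset": [0,0,0.022],"rotation": [0,0,0]},
    {"claw": 0,"offset": [0,0,0.012],"rotation": [0,0,0]},
    {"claw": 0,"offset": [0,0,0.004],"rotation": [0,0,0]}
  ]
}}

```text
time: 11.8
ee_pos: [0.5269, -0.0592, 0.205]
tcp_rot: [-2.532, 0.0, -1.655]
ft_force: [0.2, -0.2, -0.5]
finger_gap: 0.003
```

```bash
python3 - <<'E'
from rig import *
from h import *
st=state();print(st["q"].round(2),dpos(st),st["ft_force"])
s=snapshot("scene");crop(s,220,110,420,260,"s5.png",4)
E
```

```text
[-0.37 -0.14 -0.63  0.5   0.16 -1.81] [ 29.  -55.5  40.7] [ 0.24341153 -0.22283888 -0.5344689 ]
```

View pics/s5.png

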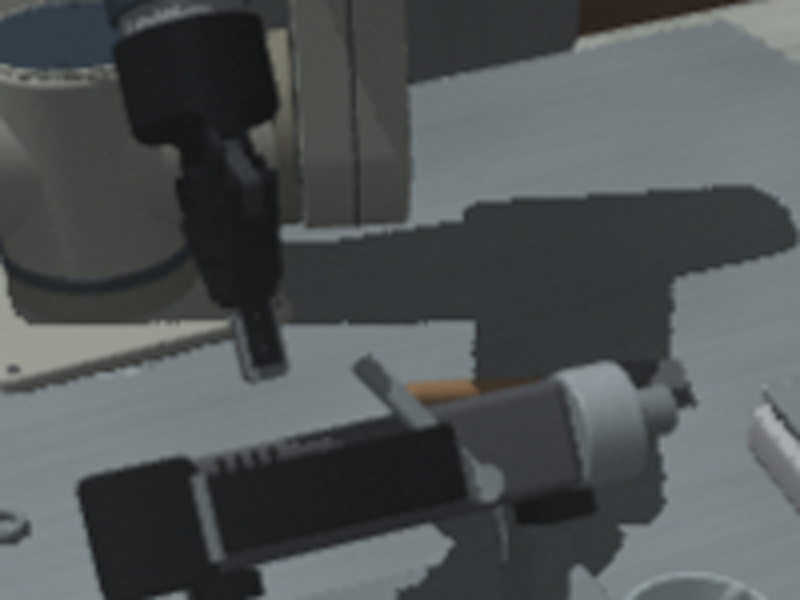

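```bash
python3 - <<'E'
from rig import *
from h import *
s=snapshot("scene");st=state();pickle.dump(s,open("s5.pkl","wb"))
for q in [(30,-55.5,40.7),(29+14,-44,41),(29+14,-66,41),(29-14,-44,41),(30,-10,59),(30,42,-15)]: print(q,((proj(s,ap(DT,q))-[220,110])*4).round(0))
P=cloud(s)
for u,v in((262,375),(262,350),(285,370),(245,378),(365,362),(262,340)): 
    w_=P[110+v//4,220+u//4]; print(u,v,((w_-DT[:3,3])@DT[:3,:3]*1000).round(1))
E
```

```text
(30, -55.5, 40.7) [274. 414.]
(43, -44, 41) [301. 407.]
(43, -66, 41) [259. 416.]
(15, -44, 41) [289. 410.]
(30, -10, 59) [351. 360.]
(30, 42, -15) [477. 479.]
262 375 [ 34.2 -58.4  62.4]
262 350 [ 40.8 -57.2  73.6]
285 370 [ 35.9 -46.4  61.7]
245 378 [ 23.  -64.4  62.6]
365 362 [36.6 -5.3 57.1]
262 340 [ 41.3 -56.4  77.4]
```

```bash
python3 - <<'E'
from rig import *
from h import *
t=snapshot("top")
crop(t,260,200,400,305,"t5.png",5)
for n,c in(("s",load("s5")),("t",t)):
    d=(cloud(c).reshape(-1,3)-DT[:3,3])@DT[:3,:3]*1000
    m=(abs(d[:,0]-29)<30)&(abs(d[:,1]+55)<20)&(d[:,2]>34)&(d[:,2]<130)
    q=d[m];print(n,len(q))
    for z in range(34,130,6):
        k=q[(q[:,2]>=z)&(q[:,2]<z+6)]
        if len(k):print(z,len(k),k.min(0).round(0)[:2],k.max(0).round(0)[:2])
E
```

```text
s 437
58 23 [ 23. -65.] [ 40. -44.]
64 38 [ 24. -65.] [ 42. -44.]
70 37 [ 26. -65.] [ 45. -44.]
76 39 [ 21. -65.] [ 46. -44.]
82 37 [ 21. -65.] [ 44. -45.]
88 37 [ 24. -66.] [ 44. -43.]
94 39 [ 21. -66.] [ 46. -44.]
100 58 [  7. -68.] [ 58. -42.]
106 30 [  0. -68.] [ 59. -42.]
112 30 [  1. -68.] [ 59. -47.]
118 41 [  3. -71.] [ 59. -44.]
124 28 [ 14. -72.] [ 46. -46.]
t 33
34 1 [  2. -71.] [  2. -71.]
88 2 [ 36. -47.] [ 37. -44.]
106 7 [ 38. -67.] [ 44. -42.]
112 8 [ 42. -62.] [ 48. -42.]
118 8 [ 43. -64.] [ 56. -41.]
124 7 [ 43. -69.] [ 57. -39.]
```

View pics/t5.png

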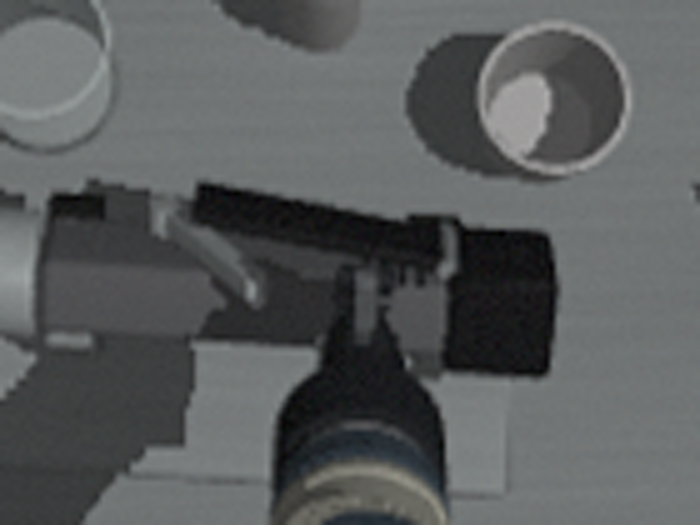

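```bash
python3 - <<'E'
from rig import *
from h import *
st=state();print(st["time"],st["q"].round(3),dpos(st),st["ft_force"],st["finger_gap"],st["ee_pos"],st["tcp_rot"])
E
```

```text
11.95 [-0.367 -0.146 -0.625  0.5    0.162 -1.806] [ 29.8 -54.8  42.3] [-0.13447507  0.48455736  0.24045215] 0.0034118398262406517 [ 0.52672601 -0.0585001   0.20670432] [-2.53024899e+00 -2.16062946e-04 -1.65309850e+00]
```

```bash
python3 - <<'E'
from h import *
s=load("scene0")
for z in(.181,.194,.213):
  for d in(.0,.043,.05,-.043,-.05): print(z,d,((proj(s,(.477+.083*d,-.367+d,z))-[80,180])*3).round(0))
E
```

```text
0.181 0.0 [143. 219.]
0.181 0.043 [215. 202.]
0.181 0.05 [226. 200.]
0.181 -0.043 [ 70. 235.]
0.181 -0.05 [ 57. 238.]
0.194 0.0 [137. 202.]
0.194 0.043 [210. 186.]
0.194 0.05 [221. 184.]
0.194 -0.043 [ 63. 219.]
0.194 -0.05 [ 51. 221.]
0.213 0.0 [128. 178.]
0.213 0.043 [202. 162.]
0.213 0.05 [214. 159.]
0.213 -0.043 [ 53. 194.]
0.213 -0.05 [ 40. 197.]
```

Both cameras show the shut finger ends at drive z≈61, about 19 mm behind the reported TCP. I'll descend in small steps while watching the force.

Request:
{"api": "send_rows", "payload": {
  "targets": [
    {"claw": 0,"offset": [0,0,0.004],"rotation": [0,0,0]},
    {"claw": 0,"offset": [0,0,0.003],"rotation": [0,0,0]},
    {"claw": 0,"offset": [0,0,0.002],"rotation": [0,0,0]},
    {"claw": 0,"offset": [0,0,0.001],"rotation": [0,0,0]},
    {"claw": 0,"offset": [0,0,0.001],"rotation": [0,0,0]}
  ]
}}

```text
time: 12.45
ee_pos: [0.5329, -0.0578, 0.1974]
tcp_rot: [-2.53, -0.0, -1.651]
ft_force: [-1.4, 0.4, 0.1]
finger_gap: -0.001
```

Request:
{"api": "send_rows", "payload": {
  "targets": [
    {"claw": 0,"offset": [0,0,0.001],"rotation": [0,0,0]},
    {"claw": 0,"offset": [0,0,0.001],"rotation": [0,0,0]},
    {"claw": 0,"offset": [0,0,0.001],"rotation": [0,0,0]},
    {"claw": 0,"offset": [0,0,0.001],"rotation": [0,0,0]},
    {"claw": 0,"offset": [0,0,0],"rotation": [0,0,0]}
  ]
}}

```text
time: 12.95
ee_pos: [0.5351, -0.0581, 0.1939]
tcp_rot: [-2.53, -0.0, -1.651]
ft_force: [0.0, -1.0, 0.2]
finger_gap: 0.003
```

```bash
python3 - <<'E'
from rig import *
from h import *
st=state();print(dpos(st),st["ft_force"],st["wrist_torque"])
E
```

```text
[ 29.3 -53.7  27. ] [ 0.03347044 -1.03435641  0.21149676] [ 0.07570896  0.55301327 -0.01871486]
```

Request:
{"api": "send_rows", "payload": {
  "targets": [
    {"claw": 0,"offset": [0,0,0.001],"rotation": [0,0,0]},
    {"claw": 0,"offset": [0,0,0.001],"rotation": [0,0,0]},
    {"claw": 0,"offset": [0,0,0.001],"rotation": [0,0,0]},
    {"claw": 0,"offset": [0,0,0.001],"rotation": [0,0,0]},
    {"claw": 0,"offset": [0,0,0],"rotation": [0,0,0]}
  ]
}}

```text
time: 13.45
ee_pos: [0.5374, -0.0583, 0.1906]
tcp_rot: [-2.53, -0.0, -1.651]
ft_force: [0.2, 1.0, -0.3]
finger_gap: 0.001
```

```bash
python3 - <<'E'
from rig import *
from h import *
s=snapshot("scene");st=state();print(dpos(st),st["ft_force"],st["wrist_torque"])
crop(s,220,110,420,260,"s6.png",4)
d=(cloud(s).reshape(-1,3)-DT[:3,3])@DT[:3,:3]*1000
m=(abs(d[:,0]-29)<20)&(abs(d[:,1]+55)<16)&(d[:,2]>32)&(d[:,2]<70)
print(np.sort(d[m][:,2])[:20].round(1))
E
```

```text
[ 29.3 -53.7  23. ] [ 0.32423839  0.04303435 -0.09736299] [0.07495787 0.52210738 0.00872441]
[42.1 42.2 42.3 42.6 42.8 43.  43.2 43.2 43.5 43.7 43.8 44.1 44.3 44.6
 44.7 45.  45.  45.1 45.4 45.4]
```

View pics/s6.png

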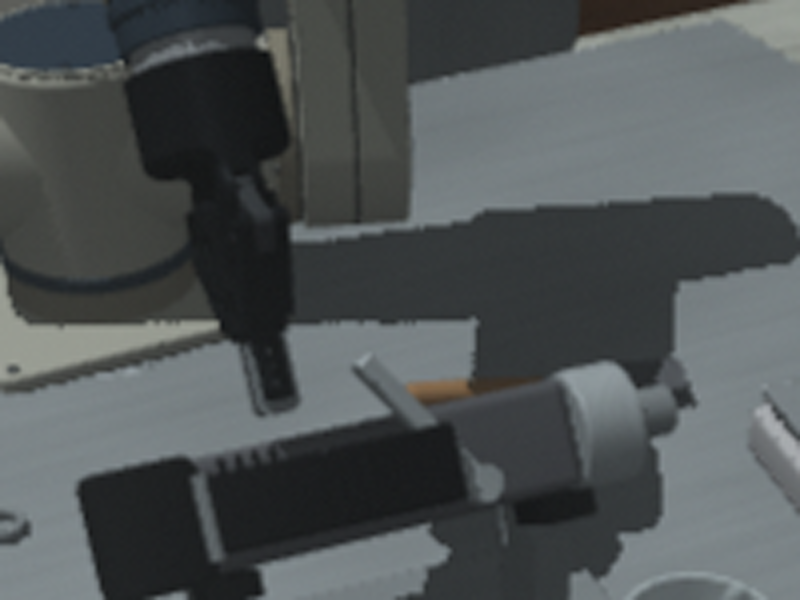

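The fingers' real end at (275,410) is now just above the top face, behind the lever. Next: push the lever towards the nose.

Request:
{"api": "send_rows", "payload": {
  "targets": [
    {"claw": 0,"offset": [-0.012,0,0],"rotation": [0,0,0]},
    {"claw": 0,"offset": [-0.015,0,0],"rotation": [0,0,0]},
    {"claw": 0,"offset": [-0.015,0,0],"rotation": [0,0,0]},
    {"claw": 0,"offset": [-0.015,0,0],"rotation": [0,0,0]},
    {"claw": 0,"offset": [-0.015,0,0],"rotation": [0,0,0]}
  ]
}}

```text
time: 14.0
ee_pos: [0.5433, 0.0137, 0.1911]
tcp_rot: [-2.53, -0.001, -1.652]
ft_force: [-0.5, -0.6, 0.8]
finger_gap: 0.001
```

Request:
{"api": "send_rows", "payload": {
  "targets": [
    {"claw": 0,"offset": [-0.012,0,0],"rotation": [0,0,0]},
    {"claw": 0,"offset": [-0.01,0,0],"rotation": [0,0,0]},
    {"claw": 0,"offset": [-0.008,0,0],"rotation": [0,0,0]},
    {"claw": 0,"offset": [-0.005,0,0],"rotation": [0,0,0]},
    {"claw": 0,"offset": [-0.003,0,0],"rotation": [0,0,0]}
  ]
}}

```text
time: 14.5
ee_pos: [0.5463, 0.0517, 0.1907]
tcp_rot: [-2.53, -0.0, -1.651]
ft_force: [-0.4, -1.7, -0.5]
finger_gap: 0.0
```

```bash
python3 - <<'E'
from rig import *
from h import *
s=snapshot("scene");st=state();print(dpos(st),st["ft_force"],delta(st,[0,0,0],Rsq(-1))[1])
crop(s,220,110,420,260,"s7.png",4)
E
```

```text
[29.1 56.8 23.2] [-0.50681465 -0.06265649 -0.01022654] [-0.0003  0.0018  0.0027]
```

View pics/s7.png

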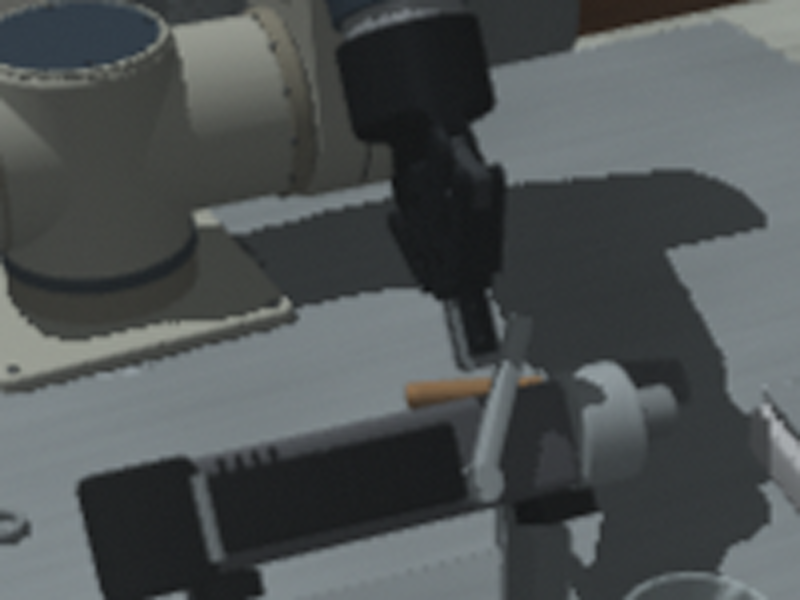

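The lever follows the fingers, with its tip now at (520,325). A little further to go.

Request:
{"api": "send_rows", "payload": {
  "targets": [
    {"claw": 0,"offset": [-0.002,0,0],"rotation": [0,0,0]},
    {"claw": 0,"offset": [-0.002,0,0],"rotation": [0,0,0]},
    {"claw": 0,"offset": [-0.002,0,0],"rotation": [0,0,0]},
    {"claw": 0,"offset": [-0.001,0,0],"rotation": [0,0,0]},
    {"claw": 0,"offset": [0,0,0],"rotation": [0,0,0]}
  ]
}}

```text
time: 15.05
ee_pos: [0.5468, 0.0584, 0.1908]
tcp_rot: [-2.53, -0.0, -1.651]
ft_force: [-0.3, -0.8, 0.0]
finger_gap: -0.0
```

```bash
cat >> h.py <<'E'
def levang(s,name):
    # lever angle guess from depth: points near x=30..38 in drive, radius 30..95 from the pivot
    d=(cloud(s).reshape(-1,3)-DT[:3,3])@DT[:3,:3]*1000
    m=(d[:,0]>33)&(d[:,0]<42);r=np.hypot(d[:,1]-42,d[:,2]+15);m&=(r>50)&(r<92)&(d[:,2]>24)
    a=np.arctan2(d[m][:,1]-42,d[m][:,2]+15)+np.radians(35)
    return m.sum(),np.percentile(a,[10,50,90]).round(3) if m.any() else None
E
python3 - <<'E'
from rig import *
from h import *
s=snapshot("scene");st=state();print(dpos(st),st["ft_force"]);print(levang(s,0),levang(load("scene0"),0))
print(((proj(s,ap(DT,(30,94,59)))-[220,110])*4))
crop(s,220,110,420,260,"s8.png",4)
E
```

```text
[29.1 63.3 23.3] [ 0.31264501 -1.08465635 -0.43119061]
(np.int64(230), array([0.785, 1.027, 1.235])) (np.int64(113), array([-0.039,  0.032,  0.104]))
[537.85738504 318.94137267]
```

View pics/s8.png

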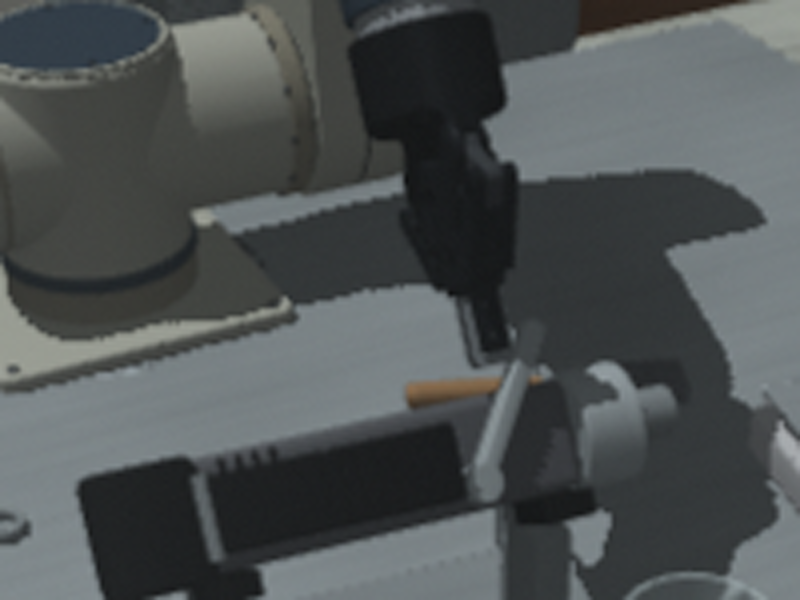

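Request:
{"api": "send_rows", "payload": {
  "targets": [
    {"claw": 0,"offset": [-0.002,0,0],"rotation": [0,0,0]},
    {"claw": 0,"offset": [-0.001,0,0],"rotation": [0,0,0]},
    {"claw": 0,"offset": [-0.001,0,0],"rotation": [0,0,0]},
    {"claw": 0,"offset": [0,0,0],"rotation": [0,0,0]},
    {"claw": 0,"offset": [0,0,0],"rotation": [0,0,0]}
  ]
}}

```text
time: 15.6
ee_pos: [0.5471, 0.0624, 0.1907]
tcp_rot: [-2.53, -0.0, -1.651]
ft_force: [0.6, -2.4, 0.2]
finger_gap: -0.002
```

Request:
{"api": "send_rows", "payload": {
  "targets": [
    {"claw": 0,"offset": [-0.001,0,0],"rotation": [0,0,0]},
    {"claw": 0,"offset": [-0.001,0,0],"rotation": [0,0,0]},
    {"claw": 0,"offset": [-0.001,0,0],"rotation": [0,0,0]},
    {"claw": 0,"offset": [0,0,0],"rotation": [0,0,0]},
    {"claw": 0,"offset": [0,0,0],"rotation": [0,0,0]}
  ]
}}

```text
time: 16.1
ee_pos: [0.5472, 0.0631, 0.1906]
tcp_rot: [-2.53, -0.004, -1.655]
ft_force: [0.5, -13.5, 0.1]
finger_gap: 0.001
```

```bash
python3 - <<'E'
from rig import *
from h import *
s=snapshot("scene");st=state();print(dpos(st),st["ft_force"]);print(levang(s,0))
crop(s,300,160,420,250,"s9.png",6)
print(((proj(s,ap(DT,(30,94,59)))-[300,160])*6),((proj(s,ap(DT,(37,94,59)))-[300,160])*6),((proj(s,ap(DT,(37,42,-15)))-[300,160])*6))
E
```

```text
[29.  68.  23.1] [ -0.41694206 -13.93009217  -0.30645777]
(np.int64(207), array([0.848, 1.122, 1.286]))
[326.78607757 178.412059  ] [333.93875846 176.09899833] [242.68534795 417.70985528]
```

View pics/s9.png

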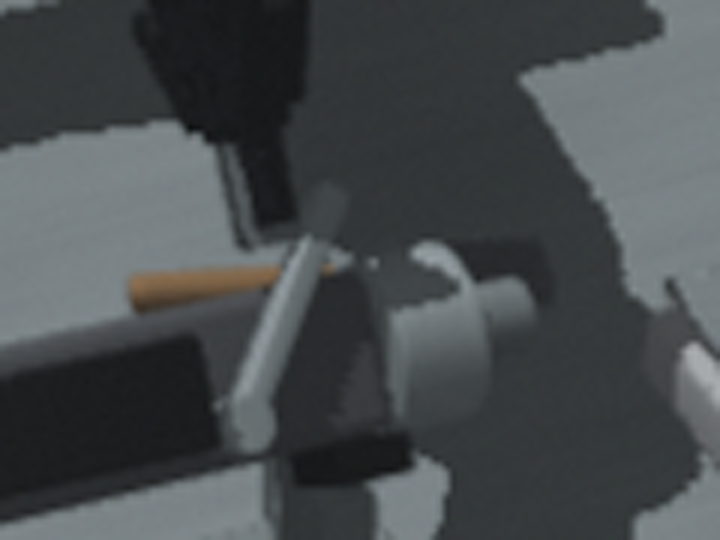

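The lever is at its stop: 13 N at y=68, and the tip is where fully forward puts it. Now I'll back off, rise, open and move over to the squeeze place.

Request:
{"api": "send_rows", "payload": {
  "targets": [
    {"claw": 0,"offset": [0.005,0,0],"rotation": [0,0,0]},
    {"claw": 0,"offset": [0.02,0,0],"rotation": [0,0,0]},
    {"claw": 0,"offset": [0.02,0,-0.01],"rotation": [0,0,0]},
    {"claw": 0,"offset": [0.02,0,-0.03],"rotation": [0,0,0]},
    {"claw": 0.03,"offset": [0.02,0,-0.03],"rotation": [0,0,0]}
  ]
}}

```text
time: 16.65
ee_pos: [0.4997, -0.0162, 0.2482]
tcp_rot: [-2.531, 0.001, -1.65]
ft_force: [0.7, -0.9, 0.1]
finger_gap: 0.153
```

Request:
{"api": "send_rows", "payload": {
  "targets": [
    {"claw": 0.0854,"offset": [0.003,0.01,-0.005],"rotation": [0,0,0]},
    {"claw": 0.0854,"offset": [0,0.01,0],"rotation": [0,0,0]},
    {"claw": 0.0854,"offset": [0,0,0],"rotation": [0,0,0]},
    {"claw": 0.0854,"offset": [0,0,0],"rotation": [0,0,0]},
    {"claw": 0.0854,"offset": [0,0,0],"rotation": [0,0,0]}
  ]
}}

```text
time: 17.15
ee_pos: [0.4813, -0.0171, 0.2401]
tcp_rot: [-2.531, 0.0, -1.65]
ft_force: [-0.4, -0.5, 0.9]
finger_gap: 0.993
```

```bash
python3 - <<'E'
from rig import *
from h import *
st=state();print(dpos(st),st["ft_force"],st["finger_gap"],delta(st,ap(DT,(8,-20,-34)),Rsq(-1)))
s=snapshot("scene");crop(s,220,110,420,260,"s10.png",4)
print(levang(s,0))
d=(cloud(s).reshape(-1,3)-DT[:3,3])@DT[:3,:3]*1000
m=(abs(d[:,0]-8)<70)&(abs(d[:,1]+20)<16)&(d[:,2]>50)&(d[:,2]<150)
q=d[m]
for z in range(60,140,6):
    k=q[(q[:,2]>=z)&(q[:,2]<z+6)]
    if len(k):print(z,len(k),k.min(0).round(0)[:2],k.max(0).round(0)[:2])
E
```

```text
[  9.1 -17.4  97.5] [-0.43172817 -0.49402456  0.9057058 ] 0.9930066992304114 (array([0.0029, 0.001 , 0.1315]), array([0.0005, 0.0022, 0.0031]))
(np.int64(100), array([1.173, 1.238, 1.302]))
126 27 [-39. -27.] [61. -8.]
132 67 [-38. -28.] [66. -6.]
138 68 [-39. -28.] [67. -6.]
```

View pics/s10.png

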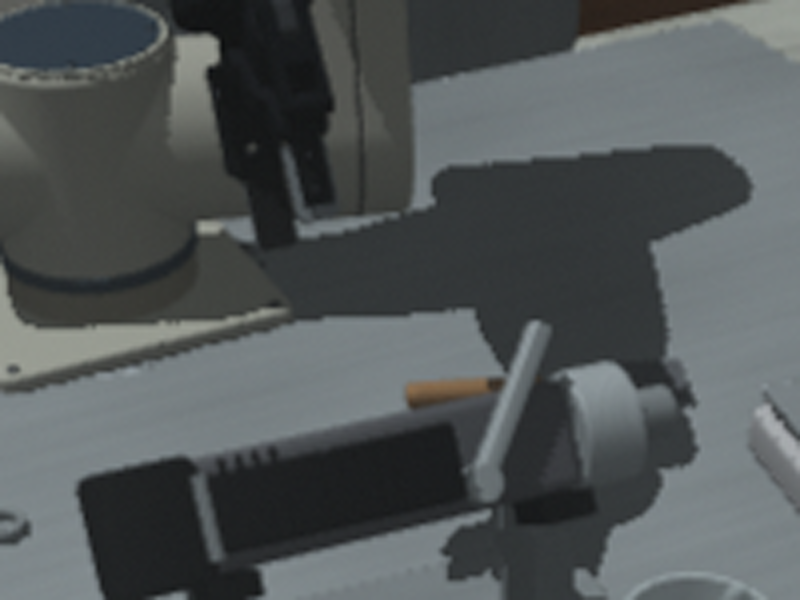

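The lever stays forward (≈1.24 rad, tip at (540,325)), and the open jaws stand over the squeeze place. Next: descend around body and paddle.

Request:
{"api": "send_rows", "payload": {
  "targets": [
    {"claw": 0.0854,"offset": [0.0025,-0.002,0.03],"rotation": [0,0,0]},
    {"claw": 0.0854,"offset": [0,0,0.025],"rotation": [0,0,0]},
    {"claw": 0.0854,"offset": [0,0,0.015],"rotation": [0,0,0]},
    {"claw": 0.0854,"offset": [0,0,0.005],"rotation": [0,0,0]},
    {"claw": 0.0854,"offset": [0,0,0],"rotation": [0,0,0]}
  ]
}}

```text
time: 17.7
ee_pos: [0.5255, -0.0234, 0.1796]
tcp_rot: [-2.532, 0.0, -1.651]
ft_force: [-1.3, 0.5, 0.5]
finger_gap: 0.998
```

```bash
python3 - <<'E'
from rig import *
from h import *
st=state();print(dpos(st),st["ft_force"],st["finger_gap"],delta(st,ap(DT,(11,-20,-36)),Rsq(-1)))
s=snapshot("scene");crop(s,220,110,420,260,"s11.png",4)
d=(cloud(s).reshape(-1,3)-DT[:3,3])@DT[:3,:3]*1000
m=(abs(d[:,0]-8)<70)&(abs(d[:,1]+20)<16)&(d[:,2]>34)&(d[:,2]<100)
q=d[m]
for z in range(34,100,6):
    k=q[(q[:,2]>=z)&(q[:,2]<z+6)]
    if len(k):print(z,len(k),k.min(0).round(0)[:2],k.max(0).round(0)[:2])
E
```

```text
[ 10.8 -19.9  22.4] [-1.29901673  0.50291583  0.48913841] 0.9983477270588925 (array([ 0.0002, -0.0003,  0.0584]), array([0.0013, 0.0021, 0.0028]))
52 33 [-35. -29.] [62. -9.]
58 66 [-37. -31.] [67. -8.]
64 66 [-38. -30.] [69. -8.]
70 65 [-37. -31.] [69. -8.]
76 67 [-35. -31.] [69. -8.]
82 66 [-41. -30.] [71. -9.]
88 63 [-38. -31.] [71. -8.]
94 75 [-45. -32.] [78. -8.]
```

View pics/s11.png

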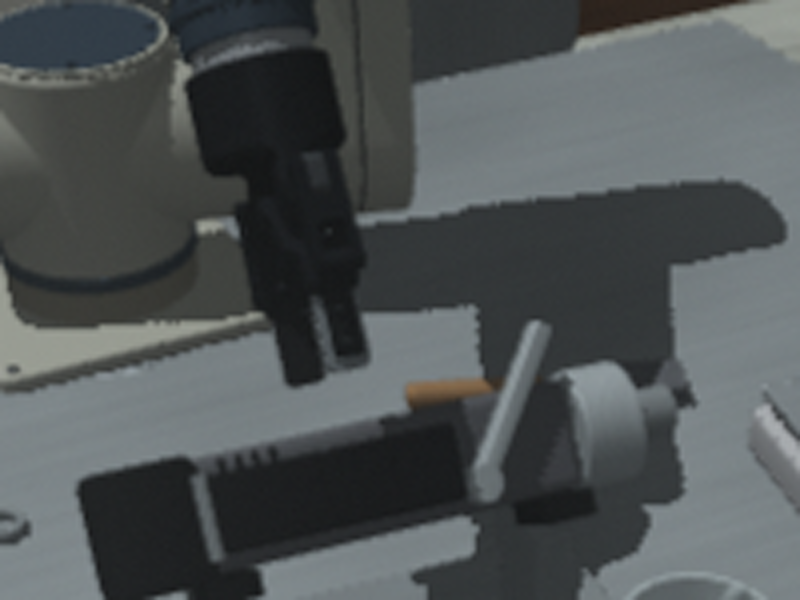

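Request:
{"api": "send_rows", "payload": {
  "targets": [
    {"claw": 0.0854,"offset": [0,0,0.015],"rotation": [0,0,0]},
    {"claw": 0.0854,"offset": [0,0,0.015],"rotation": [0,0,0]},
    {"claw": 0.0854,"offset": [0,0,0.007],"rotation": [0,0,0]},
    {"claw": 0.0854,"offset": [0,0,0.003],"rotation": [0,0,0]},
    {"claw": 0.0854,"offset": [0,0,0],"rotation": [0,0,0]}
  ]
}}

```text
time: 18.25
ee_pos: [0.5483, -0.0255, 0.148]
tcp_rot: [-2.53, -0.0, -1.651]
ft_force: [-0.1, 0.3, -0.0]
finger_gap: 0.999
```

Request:
{"api": "send_rows", "payload": {
  "targets": [
    {"claw": 0.0854,"offset": [0,0,0.007],"rotation": [0,0,0]},
    {"claw": 0.0854,"offset": [0,0,0.006],"rotation": [0,0,0]},
    {"claw": 0.0854,"offset": [0,0,0.005],"rotation": [0,0,0]},
    {"claw": 0.0854,"offset": [0,0,0],"rotation": [0,0,0]},
    {"claw": 0.0854,"offset": [0,0,0],"rotation": [0,0,0]}
  ]
}}

```text
time: 18.75
ee_pos: [0.5585, -0.0264, 0.1327]
tcp_rot: [-2.531, -0.0, -1.651]
ft_force: [0.4, -0.5, 0.9]
finger_gap: 0.999
```

```bash
python3 - <<'E'
from rig import *
from h import *
st=state();print(dpos(st),st["ft_force"],st["finger_gap"])
s=snapshot("scene");crop(s,220,130,420,280,"s12.png",4)
d=(cloud(s).reshape(-1,3)-DT[:3,3])@DT[:3,:3]*1000
m=(d[:,0]>30)&(d[:,0]<80)&(abs(d[:,1]+20)<10)&(d[:,2]>-30)&(d[:,2]<60)
q=d[m]
for z in range(-30,60,6):
    k=q[(q[:,2]>=z)&(q[:,2]<z+6)]
    if len(k):print(z,len(k),np.sort(k[:,0]).round(0)[::6])
m=(abs(d[:,2])<15)&(d[:,1]>70)&(d[:,1]<100)&(abs(d[:,0]-21)<9);print("side +x",np.median(d[m][:,0]))
m=(abs(d[:,2])<25)&(d[:,1]>-150)&(d[:,1]<-105)&(abs(d[:,0]-28)<9);print("batt +x",m.sum(),np.median(d[m][:,0]))
E
```

```text
[ 11.1 -20.2 -35. ] [ 0.40780902 -0.45131485  0.88120519] 0.9994523223414084
-24 15 [37. 41. 43.]
-18 28 [39. 41. 42. 44. 45.]
-12 28 [39. 41. 42. 43. 45.]
-6 31 [40. 41. 43. 46. 61. 65.]
0 36 [40. 58. 60. 61. 62. 66.]
6 36 [37. 57. 62. 65. 66. 68.]
12 36 [39. 57. 62. 66. 67. 69.]
18 30 [39. 62. 65. 66. 68.]
24 31 [54. 60. 64. 66. 67. 69.]
30 30 [54. 62. 66. 67. 68.]
36 29 [64. 67. 70. 71. 76.]
42 6 [60.]
48 5 [59.]
54 17 [49. 54. 59.]
side +x 21.13474525606302
batt +x 580 27.340465167183073
```

View pics/s12.png

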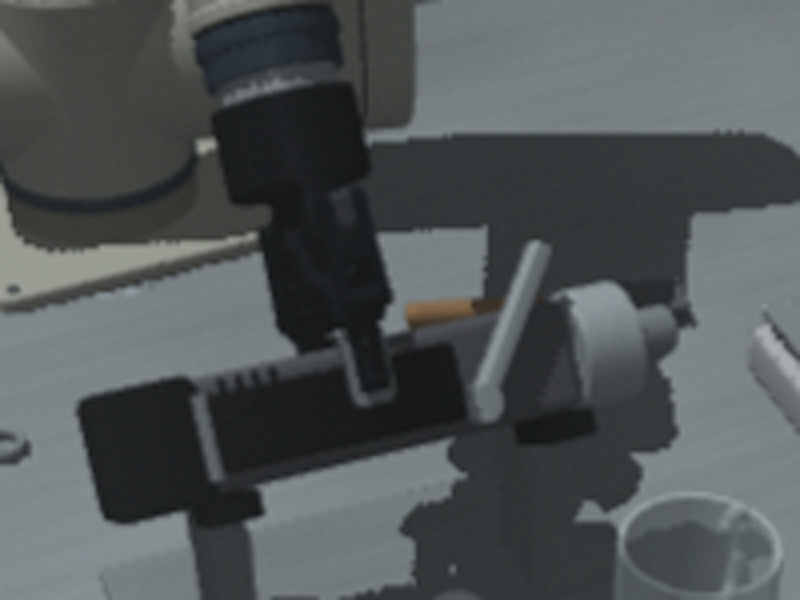

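The jaws straddle body and paddle, with the paddle-side finger at (370,385) and both sides clear. Next I'll centre them and close in stages.

Request:
{"api": "send_rows", "payload": {
  "targets": [
    {"claw": 0.08,"offset": [0,0.0025,0.003],"rotation": [0,0,0]},
    {"claw": 0.075,"offset": [0,0,0],"rotation": [0,0,0]},
    {"claw": 0.071,"offset": [0,0,0],"rotation": [0,0,0]},
    {"claw": 0.069,"offset": [0,0,0],"rotation": [0,0,0]},
    {"claw": 0.068,"offset": [0,0,0],"rotation": [0,0,0]}
  ],
  "force": 30
}}

```text
time: 19.3
ee_pos: [0.5585, -0.0264, 0.1293]
tcp_rot: [-2.53, -0.0, -1.651]
ft_force: [0.6, -0.3, 1.6]
finger_gap: 0.796
```

```bash
cat >> h.py <<'E'
def headcheck(s):
    d=(cloud(s).reshape(-1,3)-DT[:3,3])@DT[:3,:3]*1000
    m=(abs(d[:,2])<15)&(d[:,1]>70)&(d[:,1]<100)&(abs(d[:,0]-21)<14);a=np.median(d[m][:,0])-21.13
    m=(abs(d[:,2])<25)&(d[:,1]>-150)&(d[:,1]<-105)&(abs(d[:,0]-28)<14);b=np.median(d[m][:,0])-27.3
    # paddle outer face x vs y
    o=[]
    for y in(-85,-70,-55,-40,5,20):
        m=(abs(d[:,1]-y)<6)&(abs(d[:,2]+5)<11)&(d[:,0]>22)&(d[:,0]<56);o.append(np.median(d[m][:,0]).round(1))
    return "head",a.round(1),b.round(1),"paddle x(y)",o
E
python3 - <<'E'
from rig import *
from h import *
s=snapshot("scene");st=state();print(dpos(st),st["ft_force"],st["finger_gap"]*85.4);print(headcheck(s),headcheck(load("scene0")))
E
```

```text
[  9.1 -20.2 -37.7] [0.94829235 0.77455455 0.65145855] 68.10650147250722
('head', np.float64(-1.3), np.float64(-1.1), 'paddle x(y)', [np.float64(30.6), np.float64(33.1), np.float64(35.8), np.float64(38.0), np.float64(44.3), np.float64(47.9)]) ('head', np.float64(0.2), np.float64(-0.1), 'paddle x(y)', [np.float64(32.2), np.float64(34.3), np.float64(35.7), np.float64(nan), np.float64(46.3), np.float64(48.4)])
  return _methods._mean(a, axis=axis, dtype=dtype,
  ret = ret.dtype.type(ret / rcount)
```

Request:
{"api": "send_rows", "payload": {
  "targets": [
    {"claw": 0.066,"offset": [0,0,0],"rotation": [0,0,0]},
    {"claw": 0.064,"offset": [0,0,0],"rotation": [0,0,0]},
    {"claw": 0.062,"offset": [0,0,0],"rotation": [0,0,0]},
    {"claw": 0.06,"offset": [0,0,0],"rotation": [0,0,0]},
    {"claw": 0.06,"offset": [0,0,0],"rotation": [0,0,0]}
  ]
}}

```text
time: 19.85
ee_pos: [0.5582, -0.0263, 0.1293]
tcp_rot: [-2.53, -0.0, -1.651]
ft_force: [-2.8, 0.6, 5.1]
finger_gap: 0.702
```

```bash
python3 - 2>/dev/null <<'E'
from rig import *
from h import *
s=snapshot("scene");st=state();print(dpos(st),st["ft_force"],st["finger_gap"]*85.4);print(headcheck(s))
E
```

```text
[  8.9 -20.1 -37.7] [-3.86885268  1.20091539  5.89177708] 60.01462814253615
('head', np.float64(-0.2), np.float64(-0.1), 'paddle x(y)', [np.float64(31.4), np.float64(32.4), np.float64(34.1), np.float64(35.4), np.float64(39.9), np.float64(41.6)])
```

Request:
{"api": "send_rows", "payload": {
  "targets": [
    {"claw": 0.058,"offset": [0,0.0005,0],"rotation": [0,0,0]},
    {"claw": 0.056,"offset": [0,0.0005,0],"rotation": [0,0,0]},
    {"claw": 0.054,"offset": [0,0.0005,0],"rotation": [0,0,0]},
    {"claw": 0.052,"offset": [0,0.0005,0],"rotation": [0,0,0]},
    {"claw": 0.05,"offset": [0,0,0],"rotation": [0,0,0]}
  ]
}}

```text
time: 20.4
ee_pos: [0.5564, -0.0261, 0.1283]
tcp_rot: [-2.53, -0.0, -1.651]
ft_force: [-7.8, 2.0, 9.5]
finger_gap: 0.591
```

```bash
python3 - 2>/dev/null <<'E'
from rig import *
from h import *
s=snapshot("scene");st=state();print(dpos(st),st["ft_force"],st["finger_gap"]*85.4);print(headcheck(s),levang(s,0))
crop(s,220,130,420,280,"s13.png",4)
E
```

```text
[  6.9 -20.  -37.4] [-7.8675368   2.21207738  9.32504099] 50.69652490207675
('head', np.float64(2.6), np.float64(2.4), 'paddle x(y)', [np.float64(32.4), np.float64(32.4), np.float64(31.9), np.float64(32.6), np.float64(32.0), np.float64(32.2)]) (np.int64(144), array([-0.138,  1.189,  1.293]))
```

View pics/s13.png

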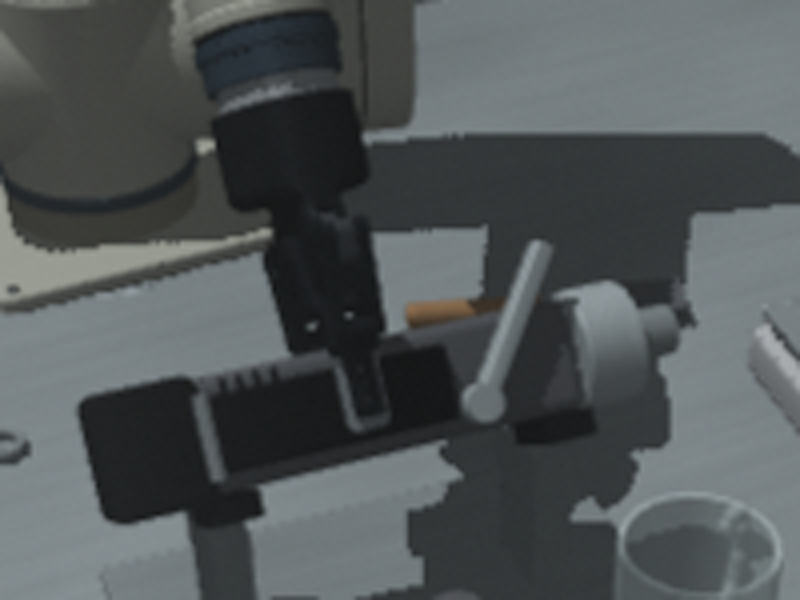

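The paddle lies parallel to the body (x≈32 along its whole length), the drive has moved about 2.5 mm and the lever is still forward. Next: hold.

Request:
{"api": "send_rows", "payload": {
  "targets": [
    {"claw": 0.047,"offset": [0,0,0],"rotation": [0,0,0]},
    {"claw": 0.047,"offset": [0,0,0],"rotation": [0,0,0]},
    {"claw": 0.047,"offset": [0,0,0],"rotation": [0,0,0]},
    {"claw": 0.047,"offset": [0,0,0],"rotation": [0,0,0]},
    {"claw": 0.047,"offset": [0,0,0],"rotation": [0,0,0]}
  ]
}}

```text
time: 20.95
ee_pos: [0.5564, -0.0261, 0.1283]
tcp_rot: [-2.53, -0.0, -1.651]
ft_force: [-8.4, 1.3, 9.2]
finger_gap: 0.591
```

Request:
{"api": "send_rows", "payload": {
  "targets": [
    {"claw": 0.047,"offset": [0,0,0],"rotation": [0,0,0]},
    {"claw": 0.047,"offset": [0,0,0],"rotation": [0,0,0]},
    {"claw": 0.047,"offset": [0,0,0],"rotation": [0,0,0]},
    {"claw": 0.047,"offset": [0,0,0],"rotation": [0,0,0]},
    {"claw": 0.047,"offset": [0,0,0],"rotation": [0,0,0]}
  ]
}}

```text
time: 21.45
ee_pos: [0.5564, -0.0261, 0.1283]
tcp_rot: [-2.53, -0.0, -1.651]
ft_force: [-8.9, 2.4, 10.2]
finger_gap: 0.595
```

Request:
{"api": "send_rows", "payload": {
  "targets": [
    {"claw": 0.047,"offset": [0,0,0],"rotation": [0,0,0]},
    {"claw": 0.047,"offset": [0,0,0],"rotation": [0,0,0]},
    {"claw": 0.047,"offset": [0,0,0],"rotation": [0,0,0]},
    {"claw": 0.047,"offset": [0,0,0],"rotation": [0,0,0]},
    {"claw": 0.047,"offset": [0,0,0],"rotation": [0,0,0]}
  ]
}}

```text
time: 21.95
ee_pos: [0.5564, -0.026, 0.1282]
tcp_rot: [-2.53, -0.0, -1.651]
ft_force: [-8.2, 1.8, 9.8]
finger_gap: 0.592
```

Request:
{"api": "send_rows", "payload": {
  "targets": [
    {"claw": 0.047,"offset": [0,0,0],"rotation": [0,0,0]},
    {"claw": 0.047,"offset": [0,0,0],"rotation": [0,0,0]},
    {"claw": 0.047,"offset": [0,0,0],"rotation": [0,0,0]},
    {"claw": 0.047,"offset": [0,0,0],"rotation": [0,0,0]},
    {"claw": 0.047,"offset": [0,0,0],"rotation": [0,0,0]}
  ]
}}

```text
time: 22.45
ee_pos: [0.5564, -0.0261, 0.1283]
tcp_rot: [-2.53, -0.0, -1.651]
ft_force: [-8.3, 2.2, 10.5]
finger_gap: 0.593
```

```bash
python3 - 2>/dev/null <<'E'
from rig import *
from h import *
s=snapshot("scene");st=state();print(dpos(st),st["ft_force"],st["finger_gap"]*85.4);print(headcheck(s),levang(s,0))
E
```

```text
[  6.8 -20.  -37.4] [-9.14747625  2.14477789 10.52775761] 50.563641246418165
('head', np.float64(2.5), np.float64(2.4), 'paddle x(y)', [np.float64(32.4), np.float64(32.2), np.float64(32.0), np.float64(32.7), np.float64(32.5), np.float64(31.8)]) (np.int64(147), array([-0.137,  1.191,  1.293]))
```

Request:
{"api": "send_rows", "payload": {
  "targets": [
    {"claw": 0.056,"offset": [0,-0.001,0],"rotation": [0,0,0]},
    {"claw": 0.062,"offset": [0,-0.001,0],"rotation": [0,0,0]},
    {"claw": 0.068,"offset": [0,-0.001,0],"rotation": [0,0,0]},
    {"claw": 0.076,"offset": [0,-0.001,0],"rotation": [0,0,0]},
    {"claw": 0.0854,"offset": [0,0,0],"rotation": [0,0,0]}
  ]
}}

```text
time: 23.0
ee_pos: [0.56, -0.0265, 0.1302]
tcp_rot: [-2.53, -0.0, -1.651]
ft_force: [-0.4, -0.3, 0.2]
finger_gap: 1.001
```

Request:
{"api": "send_rows", "payload": {
  "targets": [
    {"claw": 0.0854,"offset": [0,0,0],"rotation": [0,0,0]},
    {"claw": 0.0854,"offset": [0,0,0],"rotation": [0,0,0]},
    {"claw": 0.0854,"offset": [0,0,0],"rotation": [0,0,0]},
    {"claw": 0.0854,"offset": [0,0,0],"rotation": [0,0,0]},
    {"claw": 0.0854,"offset": [0,0,0],"rotation": [0,0,0]}
  ]
}}

```text
time: 23.5
ee_pos: [0.5599, -0.0265, 0.1302]
tcp_rot: [-2.53, -0.0, -1.651]
ft_force: [0.3, -0.7, 1.0]
finger_gap: 1.005
```

```bash
python3 - 2>/dev/null <<'E'
from rig import *
from h import *
s=snapshot("scene");st=state();print(dpos(st),st["ft_force"],st["finger_gap"]*85.4);print(headcheck(s),levang(s,0))
E
```

```text
[ 10.8 -20.2 -37.8] [ 0.1192179   0.22276697 -0.28506068] 85.21959001398962
('head', np.float64(0.2), np.float64(0.1), 'paddle x(y)', [np.float64(32.1), np.float64(34.2), np.float64(36.9), np.float64(38.7), np.float64(46.0), np.float64(48.2)]) (np.int64(103), array([1.161, 1.229, 1.302]))
```

The paddle is out again, the drive is at rest and the lever is still forward. Next: retreat and go to the nose side of the lever.

Request:
{"api": "send_rows", "payload": {
  "targets": [
    {"claw": 0.0854,"offset": [0,0,-0.015],"rotation": [0,0,0]},
    {"claw": 0.0854,"offset": [0,0,-0.025],"rotation": [0,0,0]},
    {"claw": 0.0854,"offset": [0,0,-0.035],"rotation": [0,0,0]},
    {"claw": 0.0854,"offset": [0,0,-0.035],"rotation": [0,0,0]},
    {"claw": 0.05,"offset": [0,0,-0.035],"rotation": [0,0,0]}
  ]
}}

```text
time: 24.05
ee_pos: [0.4759, -0.0196, 0.25]
tcp_rot: [-2.53, -0.0, -1.651]
ft_force: [1.0, -0.8, -0.5]
finger_gap: 0.86
```

Request:
{"api": "send_rows", "payload": {
  "targets": [
    {"claw": 0,"offset": [-0.02,-0.004,0],"rotation": [0,0,0]},
    {"claw": 0,"offset": [-0.035,-0.005,0],"rotation": [0,0,0]},
    {"claw": 0,"offset": [-0.035,-0.005,0],"rotation": [0,0,0]},
    {"claw": 0,"offset": [-0.035,-0.005,0],"rotation": [0,0,0]},
    {"claw": 0,"offset": [-0.025,0,0],"rotation": [0,0,0]}
  ]
}}

```text
time: 24.55
ee_pos: [0.5049, 0.1305, 0.2605]
tcp_rot: [-2.529, 0.0, -1.65]
ft_force: [-0.1, 0.0, 0.1]
finger_gap: 0.002
```

Request:
{"api": "send_rows", "payload": {
  "targets": [
    {"claw": 0,"offset": [0,0,0],"rotation": [0,0,0]},
    {"claw": 0,"offset": [0,0,0],"rotation": [0,0,0]},
    {"claw": 0,"offset": [0,0,0],"rotation": [0,0,0]},
    {"claw": 0,"offset": [0,0,0],"rotation": [0,0,0]},
    {"claw": 0,"offset": [0,0,0],"rotation": [0,0,0]}
  ]
}}

```text
time: 25.05
ee_pos: [0.5045, 0.1275, 0.2599]
tcp_rot: [-2.53, -0.0, -1.653]
ft_force: [0.3, -0.3, 0.0]
finger_gap: 0.003
```

```bash
python3 - 2>/dev/null <<'E'
from rig import *
from h import *
s=snapshot("scene");st=state();print(st["q"].round(2),dpos(st),st["ft_force"],st["finger_gap"]*85.4);print(headcheck(s),levang(s,0))
print(delta(st,ap(DT,(30,130,24)),Rsq(-1)))
crop(s,220,110,420,260,"s14.png",4)
E
```

```text
[ 0.18 -0.17 -0.5   0.64 -0.15 -1.36] [ 29.5 128.8 107.4] [0.19187886 0.12280948 0.19884834] -0.050596926954782885
('head', np.float64(-0.2), np.float64(0.0), 'paddle x(y)', [np.float64(32.2), np.float64(34.8), np.float64(36.8), np.float64(39.8), np.float64(45.7), np.float64(48.4)]) (np.int64(100), array([1.169, 1.232, 1.302]))
(array([-0.0011, -0.0004,  0.0834]), array([-0.0008,  0.0006,  0.0013]))
```

View pics/s14.png

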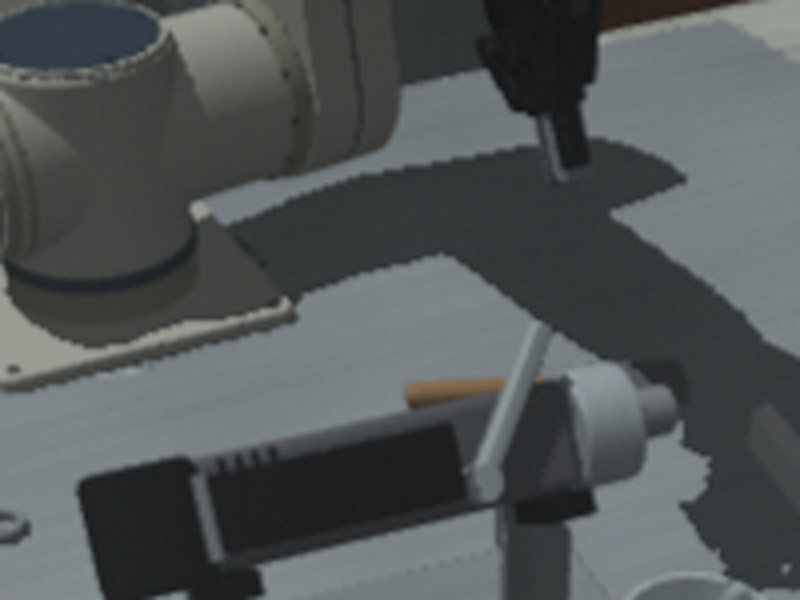

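The fingers at (570,160) are on the nose side of the lever. Next: descend 83 mm, then pull back.

Request:
{"api": "send_rows", "payload": {
  "targets": [
    {"claw": 0,"offset": [0,0,0.025],"rotation": [0,0,0]},
    {"claw": 0,"offset": [0,0,0.025],"rotation": [0,0,0]},
    {"claw": 0,"offset": [0,0,0.02],"rotation": [0,0,0]},
    {"claw": 0,"offset": [0,0,0.01],"rotation": [0,0,0]},
    {"claw": 0,"offset": [0,0,0.003],"rotation": [0,0,0]}
  ]
}}

```text
time: 25.6
ee_pos: [0.552, 0.1241, 0.1909]
tcp_rot: [-2.532, -0.001, -1.652]
ft_force: [-0.1, 0.2, -0.5]
finger_gap: -0.001
```

Request:
{"api": "send_rows", "payload": {
  "targets": [
    {"claw": 0,"offset": [0.01,0,0],"rotation": [0,0,0]},
    {"claw": 0,"offset": [0.015,0,0],"rotation": [0,0,0]},
    {"claw": 0,"offset": [0.015,0,0],"rotation": [0,0,0]},
    {"claw": 0,"offset": [0.015,0,0],"rotation": [0,0,0]},
    {"claw": 0,"offset": [0.015,0,0],"rotation": [0,0,0]}
  ]
}}

```text
time: 26.1
ee_pos: [0.5462, 0.0542, 0.1935]
tcp_rot: [-2.528, 0.0, -1.651]
ft_force: [-0.3, 3.4, 1.5]
finger_gap: -0.0
```

Request:
{"api": "send_rows", "payload": {
  "targets": [
    {"claw": 0,"offset": [0.01,0,0],"rotation": [0,0,0]},
    {"claw": 0,"offset": [0.008,0,0],"rotation": [0,0,0]},
    {"claw": 0,"offset": [0.006,0,0],"rotation": [0,0,0]},
    {"claw": 0,"offset": [0.003,0,0],"rotation": [0,0,0]},
    {"claw": 0,"offset": [0.002,0,0],"rotation": [0,0,0]}
  ]
}}

```text
time: 26.6
ee_pos: [0.544, 0.0258, 0.1919]
tcp_rot: [-2.53, -0.0, -1.651]
ft_force: [0.8, 1.9, -0.4]
finger_gap: 0.002
```

```bash
python3 - 2>/dev/null <<'E'
from rig import *
from h import *
s=snapshot("scene");st=state();print(dpos(st),st["ft_force"]);print(headcheck(s),levang(s,0))
crop(s,220,110,420,260,"s15.png",4)
E
```

```text
[29.7 30.5 24.2] [-0.18199188  1.09987107  1.574724  ]
('head', np.float64(-0.1), np.float64(-0.1), 'paddle x(y)', [np.float64(31.9), np.float64(34.6), np.float64(36.7), np.float64(39.4), np.float64(45.6), np.float64(48.4)]) (np.int64(220), array([0.119, 0.305, 0.526]))
```

View pics/s15.png

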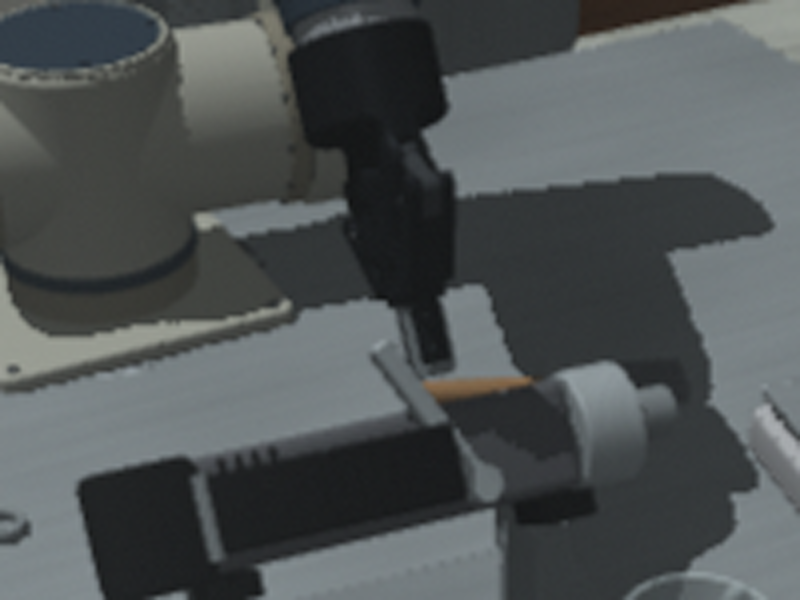

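The lever is nearly back, its tip at (382,350). I'll push gently to the stop.

Request:
{"api": "send_rows", "payload": {
  "targets": [
    {"claw": 0,"offset": [0.003,0,0],"rotation": [0,0,0]},
    {"claw": 0,"offset": [0.003,0,0],"rotation": [0,0,0]},
    {"claw": 0,"offset": [0.002,0,0],"rotation": [0,0,0]},
    {"claw": 0,"offset": [0.001,0,0],"rotation": [0,0,0]},
    {"claw": 0,"offset": [0,0,0],"rotation": [0,0,0]}
  ]
}}

```text
time: 27.15
ee_pos: [0.5433, 0.0168, 0.1918]
tcp_rot: [-2.53, -0.0, -1.652]
ft_force: [0.8, 0.3, -0.3]
finger_gap: 0.002
```

Request:
{"api": "send_rows", "payload": {
  "targets": [
    {"claw": 0,"offset": [0.001,0,0],"rotation": [0,0,0]},
    {"claw": 0,"offset": [0.001,0,0],"rotation": [0,0,0]},
    {"claw": 0,"offset": [0.001,0,0],"rotation": [0,0,0]},
    {"claw": 0,"offset": [0.001,0,0],"rotation": [0,0,0]},
    {"claw": 0,"offset": [0,0,0],"rotation": [0,0,0]}
  ]
}}

```text
time: 27.65
ee_pos: [0.543, 0.0129, 0.1919]
tcp_rot: [-2.53, -0.0, -1.651]
ft_force: [-0.5, 0.8, 0.2]
finger_gap: 0.002
```

Request:
{"api": "send_rows", "payload": {
  "targets": [
    {"claw": 0,"offset": [0.001,0,0],"rotation": [0,0,0]},
    {"claw": 0,"offset": [0.001,0,0],"rotation": [0,0,0]},
    {"claw": 0,"offset": [0.001,0,0],"rotation": [0,0,0]},
    {"claw": 0,"offset": [0,0,0],"rotation": [0,0,0]},
    {"claw": 0,"offset": [0,0,0],"rotation": [0,0,0]}
  ]
}}

```text
time: 28.15
ee_pos: [0.5427, 0.0118, 0.1917]
tcp_rot: [-2.531, 0.003, -1.648]
ft_force: [1.3, 10.9, -0.8]
finger_gap: -0.005
```

```bash
python3 - 2>/dev/null <<'E'
from rig import *
from h import *
s=snapshot("scene");st=state();print(dpos(st),st["ft_force"]);print(headcheck(s),levang(s,0))
crop(s,220,110,420,260,"s16.png",4)
E
```

```text
[29.5 16.5 24.2] [ 0.9839789   9.24157381 -0.53661905]
('head', np.float64(-0.2), np.float64(-0.1), 'paddle x(y)', [np.float64(31.7), np.float64(34.6), np.float64(36.4), np.float64(39.0), np.float64(45.5), np.float64(48.1)]) (np.int64(210), array([-0.054,  0.089,  0.358]))
```

View pics/s16.png

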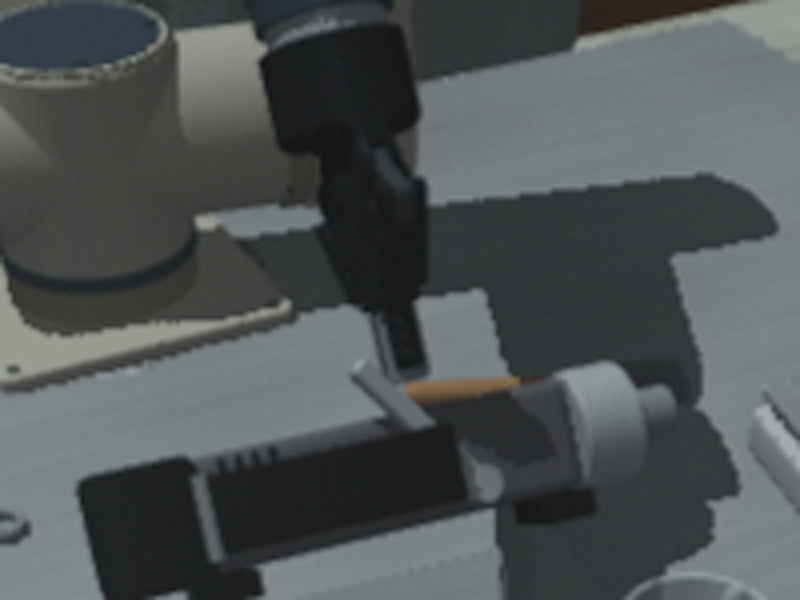

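The lever is at its back stop: about 10 N, tip at (362,368). Now I'll back off and rise clear.

Request:
{"api": "send_rows", "payload": {
  "targets": [
    {"claw": 0,"offset": [-0.005,0,0],"rotation": [0,0,0]},
    {"claw": 0,"offset": [-0.01,0,0],"rotation": [0,0,0]},
    {"claw": 0,"offset": [-0.01,0,-0.01],"rotation": [0,0,0]},
    {"claw": 0,"offset": [0,0,-0.04],"rotation": [0,0,0]},
    {"claw": 0,"offset": [0,0,-0.045],"rotation": [0,0,0]}
  ]
}}

```text
time: 28.7
ee_pos: [0.489, 0.0402, 0.2697]
tcp_rot: [-2.533, -0.001, -1.651]
ft_force: [1.1, -0.5, 1.5]
finger_gap: -0.002
```

Request:
{"api": "send_rows", "payload": {
  "targets": [
    {"claw": 0,"offset": [0,0,-0.04],"rotation": [0,0,0]},
    {"claw": 0,"offset": [0,0,-0.02],"rotation": [0,0,0]},
    {"claw": 0,"offset": [0,0,0],"rotation": [0,0,0]},
    {"claw": 0,"offset": [0,0,0],"rotation": [0,0,0]},
    {"claw": 0,"offset": [0,0,0],"rotation": [0,0,0]}
  ]
}}

```text
time: 29.2
ee_pos: [0.4559, 0.0423, 0.3175]
tcp_rot: [-2.532, -0.0, -1.651]
ft_force: [-0.1, -0.5, 0.9]
finger_gap: -0.002
```

```bash
python3 - 2>/dev/null <<'E'
from rig import *
from h import *
s=snapshot("scene");t=snapshot("top");st=state();print(dpos(st),st["ft_force"]);print(headcheck(s),levang(s,0))
cv2.imwrite("pics/s17.png",s["frame"][:,:,::-1]);crop(t,220,170,500,320,"t17.png",2.8)
P=cloud(t);m=(abs(P[...,2]-.221)<.006)&(np.hypot(P[...,0]-.478,P[...,1]+.367)<.04);q=P[m];print("cap",q.min(0),q.max(0),m.sum())
P0=cloud(load("top0"))
for n,(x,y,h) in dict(jug=(.62,.12,.115),mould=(.61,-.15,.085)).items(): 
  pass
f=t["frame"].astype(int);f0=load("top0")["frame"].astype(int)
print("diff px jug/mould/cup regions",[int((abs(f-f0).max(-1)[a:b,c:d]>40).sum()) for a,b,c,d in((190,232,240,290),(202,240,352,390),(225,255,424,455))])
E
```

```text
[ 28.7  39.6 178. ] [-0.78382781  0.55584729 -0.2711617 ]
('head', np.float64(0.0), np.float64(0.1), 'paddle x(y)', [np.float64(32.0), np.float64(34.7), np.float64(36.9), np.float64(39.5), np.float64(46.6), np.float64(48.3)]) (np.int64(106), array([-0.066, -0.003,  0.066]))
cap [ 0.46074716 -0.38357649  0.21501243] [ 0.49040936 -0.35055287  0.2269937 ] 145
diff px jug/mould/cup regions [0, 0, 0]
```

View pics/t17.png

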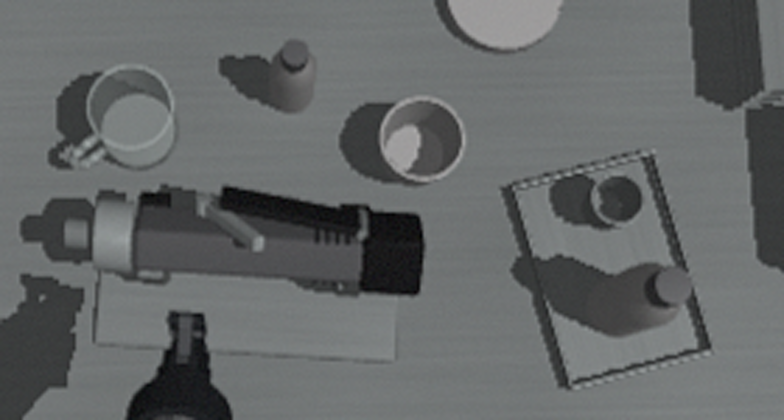

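View pics/s17.png

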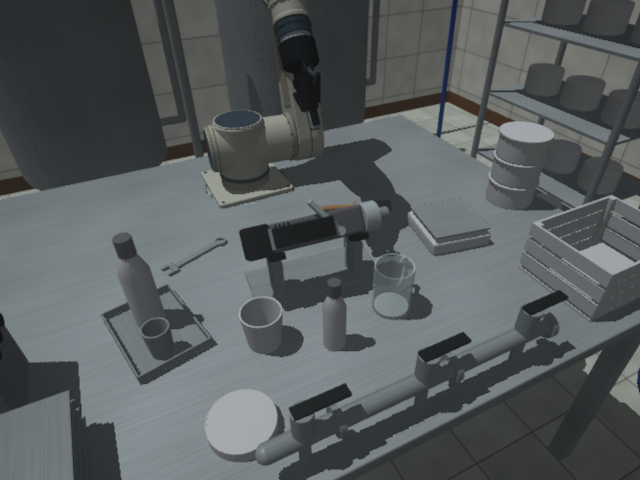

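The lever is back, the paddle is out, the drive is at rest, and the cup, jug and mould show no change between pictures. The bottle is upright in the tray, so I'm handing in.

```bash
python3 - <<'E'
from rig import *
print(close_job()); print(state()["time"])
E
```

```text
the job is handed in; nothing more can be done
None
the job is handed in; nothing more can be done
```

All the steps are done and the job was handed in after about 29 s of robot time; no verdict came back.

**What I did:**
- I gripped the bottle by its cap, set it down upright in the free half of the tray and let go.
- I pushed the lever forward to its stop and pinched the paddle home for just over 2 s.
- I let the paddle spring out, pushed the lever back to its stop and rose clear.

**Last checks:**

| Item | Measured | Limit |
|---|---|---|
| Bottle cap from tray centre | about -40 mm (tray x), +2 mm (tray y), standing upright | 75 mm and 45 mm |
| Lever, fully forward | 1.23 rad | above 1.1 |
| Lever, at the end | 0.00 rad | below 0.15 |
| Paddle while held | parallel to the body (fully home) | over 0.125 rad |
| Paddle, at the end | back at its starting position | under 0.04 rad |
| Drive shift while squeezed | 2.5 mm (largest I measured) | 10 mm |
| Drive shift, at the end | about 0 mm | 4 mm |
| Cup, jug and mould | no change between the first and last top pictures | 30 mm |

**One disagreement:** with the fingers shut, both cameras showed their real ends about 19 mm behind the reported TCP. I used the camera values for the lever and squeeze moves. The bottle was already gripped by then, probably nearer the top of its cap than planned, but it held.

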